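# Fetch the hemmed-in wagon for servicing

## Task

The open wagon on the stub track is hemmed in by the house and the two trees: first set all three upright on the square side board, leaving the wagon where it is, and only then lift the wagon out and set it on its wheels in the middle of the wooden cradle between the end stops, lined up with it. Then put the house and both trees back upright, each in the middle of its own cork base (the house square on its rectangle, the tall tree on the large disc, the small tree on the small disc), without tipping anything over on the way.

Things in the scene. Friction and masses are not known exactly. Their poses are not given: they have to be found in the camera images.
- gondola: The brown open-topped wagon, 181 long (its x axis), 37 wide (y), 31 high, 90 g; origin: centre of its underside at the wheel treads. Outer sides are flat and 34 apart from 11 to 30 mm above the origin; grip across them (along y), near the middle of the length. It starts on the stub track.
- house: Brick model house with red roof, about 76 (x) by 85 (y) by 86 high, 60 g; origin in its underside, z up. Walls are solid from x = -26 to +26 and y = -24 to +38 mm of the origin and 40 high, the roof above them to 64; eaves and creeper do not resist. Grip across the walls that face +x and -x, at y = +7 mm, 20 to 38 mm up. It starts on house_base.
- tall_tree: The taller model tree with the full, bright green crown, 60 by 63 by 87 high, 25 g; origin: centre of its round foot (26 across), z up. The firm crown is 47 to 55 wide and runs from 25 to 87 mm above the origin; grip round the crown about 55 mm up. It starts on tall_tree_base.
- small_tree: The smaller, blue-green model tree, 42 by 43 by 67 high, 20 g; origin: centre of its round foot (26 across), z up. The firm crown is about 37 wide and runs from 20 to 67 mm above the origin; grip round the crown about 42 mm up. It starts on small_tree_base.
- stub_track: Short piece of track, fixed, 216 long (x axis) by 34 wide; origin: centre of its underside; rail tops at z = 5 mm, a buffer stop 20 high at its +x end. The house and trees stand along its two long sides, centres 72 mm from its centre line: one alone beside the middle, the other two opposite, 55 mm either way from the middle.
- house_base: Rectangular cork slab under the house, fixed, 82 (x) by 92 (y) by 3 thick; origin: centre of its underside. The house belongs here with its origin above this origin and its x axis along this x axis (either way round).
- tall_tree_base: Larger round cork disc under the tall tree, fixed, 76 across, 3 thick; origin: centre of its underside.
- small_tree_base: Smaller round cork disc under the small tree, fixed, 54 across, 3 thick; origin: centre of its underside.
- cradle: Long plywood wagon cradle with a cork inlay, fixed, 236 (x axis) by 76 (y); origin: centre of its underside; the cork top is 8 mm up, and a wooden stop, 60 wide and rising to 22 mm, stands at each end with 206 mm clear between them. The wagon belongs here centred, lengthwise along x (either way round).
- side_board: Plain square plywood board, fixed, 190 by 190, 12 mm high; origin: centre of its underside. The side area for house and trees while the wagon is moved.

How it is judged (in metres and radians):
On the way, in this order (a step that is already met when the one before it is completed fails the run):
1. house and both trees stand upright on the side board, let go, and the wagon is still where it stood (within 15 mm) (x of house in the frame of side_board between -0.095 and 0.095 m and y of house in the frame of side_board between -0.095 and 0.095 m and height (world z) of house between 0.008 and 0.017 m and angle between each of house, tall_tree, small_tree's own z axis and vertical below 0.12 rad and contact force between the fingers and house below 0.05 N and x of tall_tree in the frame of side_board between -0.095 and 0.095 m and y of tall_tree in the frame of side_board between -0.095 and 0.095 m and height (world z) of tall_tree between 0.008 and 0.017 m and contact force between the fingers and tall_tree below 0.05 N and x of small_tree in the frame of side_board between -0.095 and 0.095 m and y of small_tree in the frame of side_board between -0.095 and 0.095 m and height (world z) of small_tree between 0.008 and 0.017 m and contact force between the fingers and small_tree below 0.05 N and distance of gondola from where it was at the start of the episode below 0.015 m), for 0.2 s.
2. the wagon stands in the cradle, let go, with house and trees still on the side board (x of gondola in the frame of cradle between -0.015 and 0.015 m and y of gondola in the frame of cradle between -0.012 and 0.012 m and height (world z) of gondola between 0.004 and 0.013 m and angle between each of gondola, house, tall_tree, small_tree's own z axis and vertical below 0.12 rad and contact force between the fingers and gondola below 0.05 N and linear speed of gondola below 0.02 m/s and angle between the x axis of gondola and the x axis of cradle, either way round below 0.15 rad and x of house in the frame of side_board between -0.095 and 0.095 m and y of house in the frame of side_board between -0.095 and 0.095 m and height (world z) of house between 0.008 and 0.017 m and contact force between the fingers and house below 0.05 N and x of tall_tree in the frame of side_board between -0.095 and 0.095 m and y of tall_tree in the frame of side_board between -0.095 and 0.095 m and height (world z) of tall_tree between 0.008 and 0.017 m and contact force between the fingers and tall_tree below 0.05 N and x of small_tree in the frame of side_board between -0.095 and 0.095 m and y of small_tree in the frame of side_board between -0.095 and 0.095 m and height (world z) of small_tree between 0.008 and 0.017 m and contact force between the fingers and small_tree below 0.05 N), for 0.2 s.
At the end, for the whole second after the job is handed in: The wagon stands level on its wheels in the cradle, within 15 mm lengthwise and 12 mm sideways of its middle and within 0.15 rad of its line; house and trees stand upright (within 0.12 rad) on their own bases, within 15 mm of the middle, the house within 0.2 rad of square; all released and at rest (x of gondola in the frame of cradle between -0.015 and 0.015 m and y of gondola in the frame of cradle between -0.012 and 0.012 m and height (world z) of gondola between 0.004 and 0.013 m and angle between each of gondola, house, tall_tree, small_tree's own z axis and vertical below 0.12 rad and contact force between the fingers and gondola below 0.05 N and linear speed of each of gondola, house, tall_tree, small_tree below 0.02 m/s and angle between the x axis of gondola and the x axis of cradle, either way round below 0.15 rad and horizontal distance between house and house_base below 0.015 m and height (world z) of house between 0 and 0.008 m and contact force between the fingers and house below 0.05 N and angle between the x axis of house and the x axis of house_base, either way round below 0.2 rad and horizontal distance between tall_tree and tall_tree_base below 0.015 m and height (world z) of tall_tree between 0 and 0.008 m and contact force between the fingers and tall_tree below 0.05 N and horizontal distance between small_tree and small_tree_base below 0.015 m and height (world z) of small_tree between 0 and 0.008 m and contact force between the fingers and small_tree below 0.05 N); the robot touches nothing.
It fails at once if house tipped by more than 0.7 rad (angle between house's own z axis and vertical above 0.7 rad).
It fails at once if tall tree tipped by more than 0.7 rad (angle between tall_tree's own z axis and vertical above 0.7 rad).
It fails at once if small tree tipped by more than 0.7 rad (angle between small_tree's own z axis and vertical above 0.7 rad).
It fails at once if gondola tipped by more than 0.7 rad (angle between gondola's own z axis and vertical above 0.7 rad).
It also fails if it takes over 147 s, if anything falls off the work surface, if the arm or the gripper's body presses on something with over 40 N, if the wrist force passes 120 N, or if a joint passes its speed limit or range.

## Robot

A 7-joint arm with a two-finger parallel gripper is mounted at the origin on a cart in front of the work surface, level with it; the furniture and walls round the work are solid. World frame = base frame: x ahead of the robot, y to its left, z up, the work surface at z = 0. Lengths are in mm, angles in rad, forces in N, time in s.
With the tool pointing down it reaches from about 425 to 1025 mm from the base axis. Payload 3.6 kg.
Tool frame: the origin (TCP) lies on the centre line of the jaws, within the pads' length; the fingertips stand 25 mm ahead of it and the grasp point (between the pads) lies 6 mm ahead of it (r.nose_length is the distance from the TCP to the fingertips, in mm); z points along the fingers, y is the line along which they close (so a half turn about z gives the same grasp; the last joint's range is limited). The gripper opens to 85 mm and grips with 20 to 120 N. Pads are 22 mm wide; open, the fingers measure 114 mm over their backs; the gripper's body (76 mm by 85 mm) begins 54 mm behind the grasp point. The pads swing forward as they close: fully open they stand 13 mm farther back than shut.
Start: joints at [-1.25, 0.591, 0.048, 1.609, -0.033, 0.943, -0.034], TCP at [292.176, 663.523, 224.702] pointing down, gripper open.
Joint ranges: [-2.69, 2.69], [-0.47, 2.24], [-1.27, 1.36], [0.19, 2.51], [-1.53, 4.68], [0.08, 2.07], [-3.09, 3.09]. Speed limits (rad/s): [2.57, 2.57, 3.14, 3.14, 3.14, 3.14, 3.14].

## Interface

Orientations are given as a 3x3 rotation matrix whose columns are the frame's x, y, z axes.
In Python, from workcell import r gives the robot as it stands.
- The arm moves only by the tool move_arm, never from a script. Its argument "rows" is text: rows parted by semicolons, each of 7 numbers parted by spaces: the closure, from 0 (fully open) to 1 (shut), then the shift along the tool's x, y, z in m, then the turn, a rotation vector about the tool's x, y, z in degrees. A call has 1 to 10 rows; each row is the pose to reach, as a shift and turn from the pose commanded when the call began, along the tool's axes at that moment; what a row does not reach only later rows make up. A row lasts 1/8 s, in which the tool goes at most 62.5 mm and 10.7 degrees, less where a joint would pass 70% of its speed; a pose out of reach is approached as far as the arm can. A call with a gripper value outside its range is refused whole. The fingers move at their own pace and stop on an object; the grip force is fixed at half the most. Time passes only in rows, so rows that repeat a pose let the fingers close. It gives the time, the measured TCP pose, the force, the opening and the grip force at its end, in the units of the state.
- r.state(): the state, without advancing time (a new reading comes with each control period).
- r.grab_frame(name): name is "side" or "top"; returns a dict with "img" (384x512x3 uint8, red, green, blue), "z_map" (384x512 float32, mm along the optical axis (not along the pixel's ray), 0 where there is no reading), "intrinsics" (3x3 intrinsics, pixels), "eye" and "attitude" of the camera in the world. Camera axes: x right, y up, looking along -z (the intrinsics and any distortion apply to the point x, -y, -z); pixel columns grow to the right and rows downward; lengths in mm; the calibration is good to about 2 mm. A picture is of the moment at which its call begins.
- r.hand_in(): hands the job in; it is judged then, once.
The state is a dict: "t": time; "qpos": joint angles; "qvel": joint speeds; "joint_torque": joint torques, N m; "ee_pos": TCP position; "eef_rot": TCP orientation; "contact_force": force on the tool from outside, world axes, zero at the start; "moment": the same for the moment, N m; "width": opening from 0.0 (shut) to 1.0 (fully open); "gripper_force": force on a finger pad.
Only numpy, scipy, OpenCV 4.12 (cv2) and the standard library are available. Lean on these libraries where they do the work, as an engineer would, in place of code of your own. Each camera call takes 0.05 s, during which the arm holds its last target. There are 200 camera calls.

## Working session

There is one attempt and no reset: what is moved stays moved. The work goes in short steps, Python scripts to look and compute and a tool call to move; the robot and the scene stay as the last step left them, time stands still between calls to the robot, and variables do not carry over. Pictures are saved under pics/ and viewed, at most 14 in all, crops included, and the job is handed in when it is done.

Besides the shell and the picture viewer there is one more tool, called after "Call:" by a JSON object that holds its "fn" and its "kwargs". move_arm: Moves the arm, as the interface text tells. Its arguments: {"type":"object","properties":{"rows":{"type":"string"}},"required":["rows"]}

```bash
mkdir -p pics; cat > h.py <<'E'
import numpy as np, cv2
from workcell import r
np.set_printoptions(precision=1,suppress=True)
def grab(n):
    f=r.grab_frame(n); np.savez(f'{n}.npz',**f); return f
def cloud(f):
    K=np.array(f['intrinsics']);z=f['z_map'];h,w=z.shape
    u,v=np.meshgrid(np.arange(w),np.arange(h))
    P=np.stack([(u-K[0,2])/K[0,0]*z,-(v-K[1,2])/K[1,1]*z,-z],-1)
    W=P@np.array(f['attitude']).T+np.array(f['eye']); W[z==0]=np.nan
    return W
E
python3 - <<'E'
from h import *
s=r.state();print(s['ee_pos'],s['eef_rot'],s['width'],s['t'])
for n in('top','side'):
    f=grab(n);cv2.imwrite(f'pics/{n}0.png',cv2.resize(f['img'][...,::-1],(800,600)))
    print(n,f['eye'],f['attitude'],f['intrinsics'],[k for k in f])
E
```

```text
[291.8 662.7 223.5] [[-0.9  0.4 -0. ]
 [ 0.4  0.9 -0. ]
 [-0.  -0.  -1. ]] 1.0004777995624183 0.0
top [ 504.8    2.4 1114.7] [[-0.   1.  -0.1]
 [-1.  -0.   0. ]
 [ 0.   0.1  1. ]] [[456.5   0.  259. ]
 [  0.  456.5 188.7]
 [  0.    0.    1. ]] ['img', 'z_map', 'intrinsics', 'eye', 'attitude']
side [ 998.3 -574.2  934.9] [[ 0.8 -0.5  0.4]
 [ 0.6  0.6 -0.5]
 [-0.   0.6  0.8]] [[494.9   0.  251.9]
 [  0.  494.9 192.4]
 [  0.    0.    1. ]] ['img', 'z_map', 'intrinsics', 'eye', 'attitude']
```

View pics/top0.png

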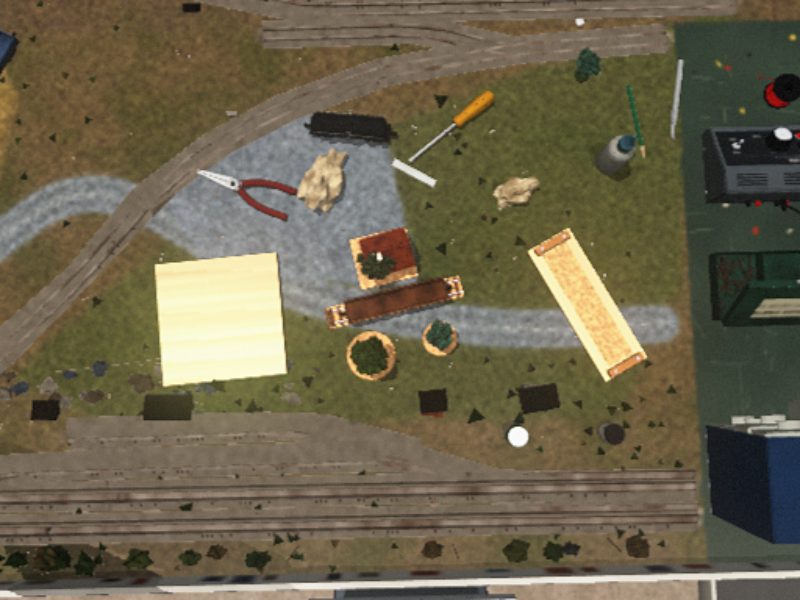

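View pics/side0.png

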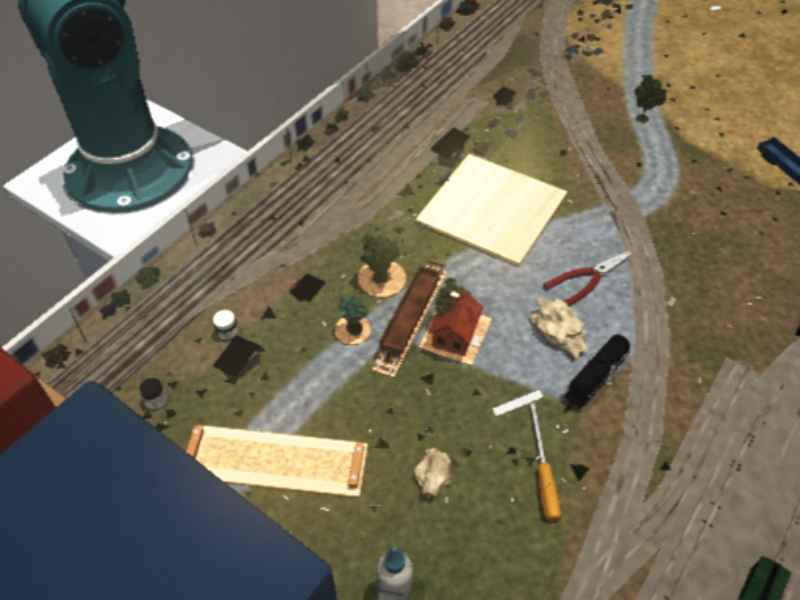

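```bash
cat >> h.py <<'E'
def pix(f,u,v,z):
    "pixel (512 scale) -> world at height z"
    K=np.array(f['intrinsics']);d=np.array([(u-K[0,2])/K[0,0],-(v-K[1,2])/K[1,1],-1])
    d=np.array(f['attitude'])@d;e=np.array(f['eye']);return e+d*(z-e[2])/d[2]
def proj(f,p):
    q=np.array(f['attitude']).T@(np.array(p,float)-np.array(f['eye']));K=np.array(f['intrinsics'])
    return np.array([K[0,2]+K[0,0]*q[0]/-q[2],K[1,2]-K[1,1]*q[1]/-q[2]])
E
python3 - <<'E'
from h import *
f=np.load('top.npz');im=f['img']
c=im[138:253,198:313][...,::-1];cv2.imwrite('pics/crop_top.png',cv2.resize(c,(598,598),interpolation=cv2.INTER_CUBIC))
g=np.load('side.npz');i2=g['img'][140:250,200:320][...,::-1];cv2.imwrite('pics/crop_side.png',cv2.resize(i2,(648,594),interpolation=cv2.INTER_CUBIC))
W=cloud(f)
hsv=cv2.cvtColor(im,cv2.COLOR_RGB2HSV)
for n,box,z in(('board',(95,155,190,255),12),('cradle',(330,140,420,250),8)):
    u0,v0,u1,v1=box;m=np.zeros(im.shape[:2],np.uint8)
    s=hsv[v0:v1,u0:u1];m[v0:v1,u0:u1]=((s[...,2]>150)&(s[...,1]>50))*255
    m=cv2.morphologyEx(m,cv2.MORPH_CLOSE,np.ones((5,5)));
    cs=max(cv2.findContours(m,0,2)[0],key=cv2.contourArea)
    P=np.array([pix(f,u,v,z)[:2] for u,v in cs[:,0]],np.float32)
    R=cv2.minAreaRect(P);print(n,R,cv2.boxPoints(R).tolist(), np.nanmedian(W[m>0][:,2]))
E
```

```text
board ((581.927734375, 294.72344970703125), (191.41110229492188, 209.2841033935547), 4.5163164138793945) [[478.279541015625, 391.50445556640625], [494.7591552734375, 182.8701629638672], [685.575927734375, 197.94244384765625], [669.0963134765625, 406.57672119140625]] 11.677329281173797
cradle ((593.609375, -284.9691162109375), (236.8194580078125, 83.7146224975586), 27.316076278686523) [[469.1954345703125, -302.1174621582031], [507.6119384765625, -376.4969482421875], [718.0233154296875, -267.8207702636719], [679.6068115234375, -193.4412841796875]] 8.193548527319535
```

View pics/crop_top.png

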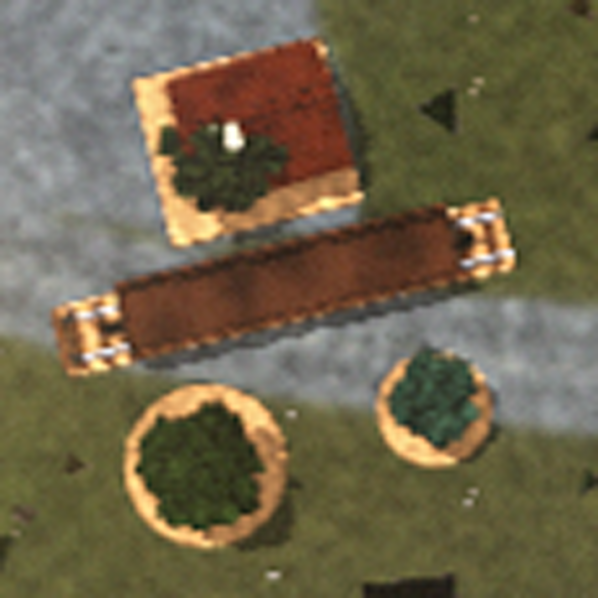

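View pics/crop_side.png

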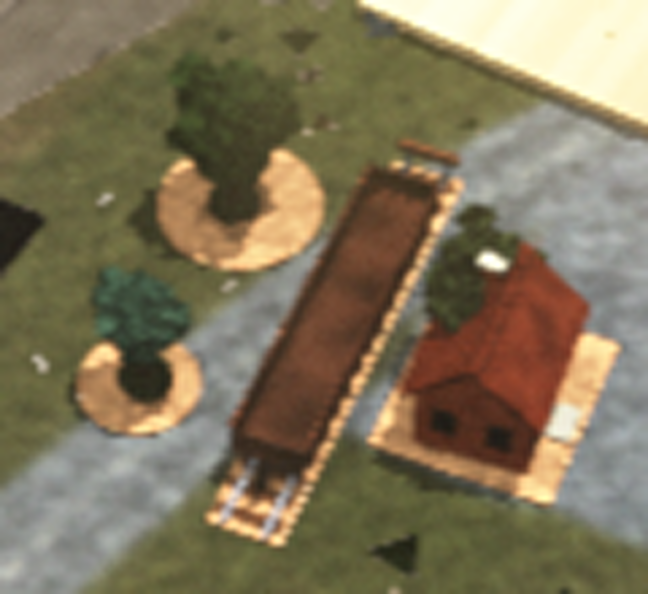

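```bash
python3 - <<'E'
from h import *
f=np.load('top.npz')
def rect(n,pts,z,sc,off=(0,0)):
    P=np.array([pix(f,u/sc+off[0],v/sc+off[1],z)[:2] for u,v in pts])
    L=[np.linalg.norm(P[i]-P[(i+1)%4]) for i in range(4)]
    d=P[1]-P[0]+P[2]-P[3]; e=P[2]-P[1]+P[3]-P[0]
    print(n,P.mean(0),'sides',np.array(L),'ang01 %.2f ang12 %.2f'%tuple(np.degrees([np.arctan2(d[1],d[0]),np.arctan2(e[1],e[0])])))
    return P.mean(0)
s,o=5.2,(198,138)
rect('board',[(155,266),(276,253),(286,373),(165,385)],12,1.5625)
rect('cradle',[(529,250),(570,229),(646,357),(606,381)],8,1.5625)
rect('track',[(52,308),(497,200),(513,268),(70,375)],4,s,o)
rect('wagon',[(118,285),(447,205),(466,272),(135,358)],36,s,o)
rect('hbase',[(134,80),(320,38),(362,203),(178,247)],3,s,o)
for n,c in(('tall',(206,465)),('small',(436,408))):print(n,pix(f,c[0]/s+o[0],c[1]/s+o[1],3))
# cork / crown by depth
W=cloud(f)
for n,lo,c in(('tall',50,(206,465)),('small',40,(436,408)),('wagonrim',30,(290,290)),('house',45,(260,120))):
    u,v=int(c[0]/s+o[0]),int(c[1]/s+o[1]);k=14 if n in('tall','small')else 40
    S=W[v-k:v+k,u-k:u+k].reshape(-1,3)
    if n=='wagonrim': continue
    S=S[(S[:,2]>lo)]
    if n=='house': S=S[(S[:,2]<66)&(S[:,0]>570)]
    print(n,S.min(0),S.max(0),(S.min(0)+S.max(0))/2,len(S))
    if n=='house':
        R=cv2.minAreaRect(S[:,:2].astype(np.float32));print(R)
# side view check
g=np.load('side.npz')
sg=lambda u,v:(u/5.4+200,v/5.4+140)
for n,p,z in(('tallfoot',(236,208),8),('smallfoot',(145,385),8)):print(n,pix(g,*sg(*p),z))
E
```

```text
board [581.7 284.2] sides [189.3 187.2 186.1 185.3] ang01 -85.39 ang12 -175.13
cradle [ 592.4 -285.9] sides [ 73.2 230.3  72.9 234.4] ang01 -62.56 ang12 -151.90
track [602.2  14.4] sides [215.3  33.  213.7  32.6] ang01 -77.65 ang12 -167.17
wagon [602.8  10.2] sides [154.7  32.  155.8  34.3] ang01 -77.14 ang12 -166.89
hbase [671.9  29.5] sides [90.5 81.4 89.2 82.4] ang01 -78.10 ang12 -166.79
tall [520.   52.4   3. ]
small [544.1 -55.6   3. ]
tall [492.9  25.7  50.5] [549.2  81.8  92.2] [521.1  53.8  71.3] 453
small [527. -72.  42.] [571.3 -30.6  72. ] [549.2 -51.3  57. ] 236
house [634.2 -16.9  45. ] [711.1  70.1  66. ] [672.7  26.6  55.5] 516
((670.2642211914062, 28.2952823638916), (65.88431549072266, 85.24437713623047), 17.474401473999023)
tallfoot [525.6  47.7   8. ]
smallfoot [552.5 -55.4   8. ]
```

```bash
cat > go.py <<'E'
import sys
from h import *
from scipy.spatial.transform import Rotation as Ro
# usage: go.py yaw x y z [x y z yaw...]: groups of 4: x y z yaw -> row numbers
s=r.state();p=np.array(s['ee_pos']);R=np.array(s['eef_rot'])
print('t %.2f'%s['t'],'pos',p,'yaw_y %.1f'%np.degrees(np.arctan2(R[1,1],R[0,1])),'tilt %.2f'%np.degrees(np.arccos(-R[2,2])),'w %.3f gf %.1f'%(s['width'],np.max(s['gripper_force'])),'F',np.array(s['contact_force']),'q',np.round(s['qpos'],2))
a=list(map(float,sys.argv[1:]))
for i in range(0,len(a),4):
    x,y,z,w=a[i:i+4];w=np.radians(w);Y=np.array([np.cos(w),np.sin(w),0]);Z=np.array([0,0,-1.]);
    Rt=np.stack([np.cross(Y,Z),Y,Z],1)
    d=R.T@(np.array([x,y,z])-p);v=Ro.from_matrix(R.T@Rt).as_rotvec(degrees=True)
    print(a[i:i+4],'->',' '.join('%.4f'%k for k in d/1000),' '.join('%.1f'%k for k in v),'| rows >= %.1f'%max(np.linalg.norm(d)/62.5,np.linalg.norm(v)/10.7))
E
python3 go.py 450 400 220 40  673.6 22.6 180 12.2
```

```text
t 0.10 pos [291.9 662.8 223.6] yaw_y 66.2 tilt 0.12 w 1.001 gf 0.0 F [ 0.4 -0.2  0.6] q [-1.2  0.6  0.1  1.6 -0.   0.9 -0. ]
[450.0, 400.0, 220.0, 40.0] -> -0.2506 -0.1768 0.0040 -0.1 0.0 26.2 | rows >= 4.9
[673.6, 22.6, 180.0, 12.2] -> -0.6074 -0.4320 0.0446 -0.1 0.1 54.0 | rows >= 11.9
```

Call:
{"fn": "move_arm", "kwargs": {"rows": "0 -0.25 -0.177 0.004 0 0 26; 0 -0.25 -0.177 0.004 0 0 26; 0 -0.25 -0.177 0.004 0 0 26; 0 -0.25 -0.177 0.004 0 0 26; 0 -0.25 -0.177 0.004 0 0 26; 0 -0.607 -0.432 0.045 0 0 54; 0 -0.607 -0.432 0.045 0 0 54; 0 -0.607 -0.432 0.045 0 0 54; 0 -0.607 -0.432 0.045 0 0 54; 0 -0.607 -0.432 0.045 0 0 54"}}

```text
t: 1.35
ee_pos: [609.0, 131.7, 191.1]
eef_rot: [[-0.213, 0.977, -0.0], [0.977, 0.213, -0.0], [0.0, -0.0, -1.0]]
contact_force: [1.6, 1.1, 1.0]
width: 1.004
gripper_force: 0.0
```

```bash
python3 go.py 673.6 22.6 130 12.2
```

```text
t 1.35 pos [609.  131.7 191.1] yaw_y 12.3 tilt 0.03 w 1.004 gf 0.0 F [1.6 1.1 1. ] q [-0.5  0.5  0.3  1.9 -0.2  0.8  0.1]
[673.6, 22.6, 130.0, 12.2] -> -0.1204 0.0399 0.0611 -0.0 -0.0 0.1 | rows >= 2.3
```

Call:
{"fn": "move_arm", "kwargs": {"rows": "0.22 -0.12 0.04 0.061 0 0 0; 0.22 -0.12 0.04 0.061 0 0 0; 0.22 -0.12 0.04 0.061 0 0 0; 0.22 -0.12 0.04 0.061 0 0 0; 0.22 -0.12 0.04 0.061 0 0 0; 0.22 -0.12 0.04 0.061 0 0 0"}}

```text
t: 2.1
ee_pos: [672.8, 27.3, 131.4]
eef_rot: [[-0.215, 0.977, 0.001], [0.977, 0.215, 0.002], [0.001, 0.001, -1.0]]
contact_force: [0.4, 0.6, 0.4]
width: 0.782
gripper_force: 0.0
```

```bash
python3 go.py 673.6 22.6 130 12.2 673.6 22.6 40 12.2; python3 - <<'E'
from h import *
f=grab('side');cv2.imwrite('pics/s1.png',cv2.resize(f['img'][100:260,200:400][...,::-1],(750,600),interpolation=cv2.INTER_CUBIC))
E
```

```text
t 2.10 pos [672.8  27.3 131.4] yaw_y 12.4 tilt 0.10 w 0.782 gf 0.0 F [0.4 0.6 0.4] q [-0.3  0.7  0.3  1.8 -0.3  0.7  0.3]
[673.6, 22.6, 130.0, 12.2] -> -0.0048 -0.0002 0.0014 0.1 -0.1 0.2 | rows >= 0.1
[673.6, 22.6, 40.0, 12.2] -> -0.0049 -0.0003 0.0914 0.1 -0.1 0.2 | rows >= 1.5
```

View pics/s1.png

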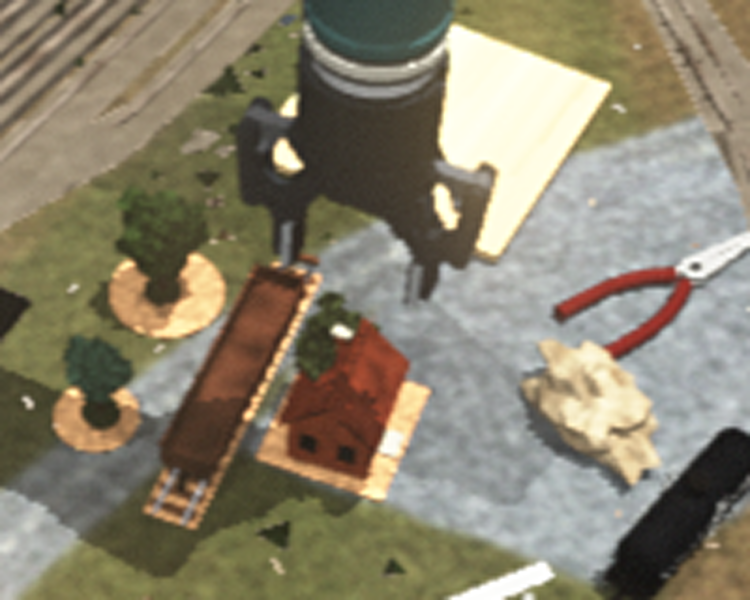

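Call:
{"fn": "move_arm", "kwargs": {"rows": "0.22 -0.005 0 0.03 0 0 0; 0.22 -0.005 0 0.055 0 0 0; 0.22 -0.005 0 0.075 0 0 0; 0.22 -0.005 0 0.09 0 0 0; 0.22 -0.005 0 0.09 0 0 0"}}

```text
t: 2.78
ee_pos: [673.3, 19.9, 39.6]
eef_rot: [[-0.212, 0.977, -0.002], [0.977, 0.212, 0.0], [0.0, -0.002, -1.0]]
contact_force: [0.7, -0.6, 1.0]
width: 0.786
gripper_force: 0.0
```

```bash
python3 go.py 673.6 22.6 40 12.2
```

```text
t 2.77 pos [673.3  19.9  39.6] yaw_y 12.3 tilt 0.12 w 0.786 gf 0.0 F [ 0.7 -0.6  1. ] q [-0.2  0.8  0.2  1.8 -0.3  0.6  0.4]
[673.6, 22.6, 40.0, 12.2] -> 0.0026 0.0009 -0.0004 -0.1 -0.0 0.1 | rows >= 0.0
```

Call:
{"fn": "move_arm", "kwargs": {"rows": "0.4 0.0026 0 0 0 0 0; 1 0.0026 0 0 0 0 0; 1 0.0026 0 0 0 0 0; 1 0.0026 0 0 0 0 0; 1 0.0026 0 0 0 0 0; 1 0.0026 0 0 0 0 0"}}

```text
t: 3.52
ee_pos: [676.6, 18.3, 57.3]
eef_rot: [[-0.21, 0.978, 0.005], [0.978, 0.21, 0.001], [0.0, 0.006, -1.0]]
contact_force: [-23.9, -1.6, 85.8]
width: 0.014
gripper_force: 69.3
```

```bash
python3 go.py 673.6 22.6 180 12.2
```

```text
t 3.52 pos [676.6  18.3  57.3] yaw_y 12.1 tilt 0.32 w 0.014 gf 69.3 F [-23.9  -1.6  85.8] q [-0.2  0.8  0.2  1.8 -0.3  0.6  0.4]
[673.6, 22.6, 180.0, 12.2] -> 0.0048 -0.0013 -0.1227 0.3 -0.0 -0.1 | rows >= 2.0
```

```bash
python3 - <<'E'
from h import *
f=grab('side');g=grab('top')
a=cv2.resize(f['img'][130:250,200:300][...,::-1],(400,480),interpolation=cv2.INTER_CUBIC)
b=cv2.resize(g['img'][130:250,200:300][...,::-1],(400,480),interpolation=cv2.INTER_CUBIC)
cv2.imwrite('pics/s2.png',np.hstack([a,b]))
E
```

```text
(no output)
```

View pics/s2.png

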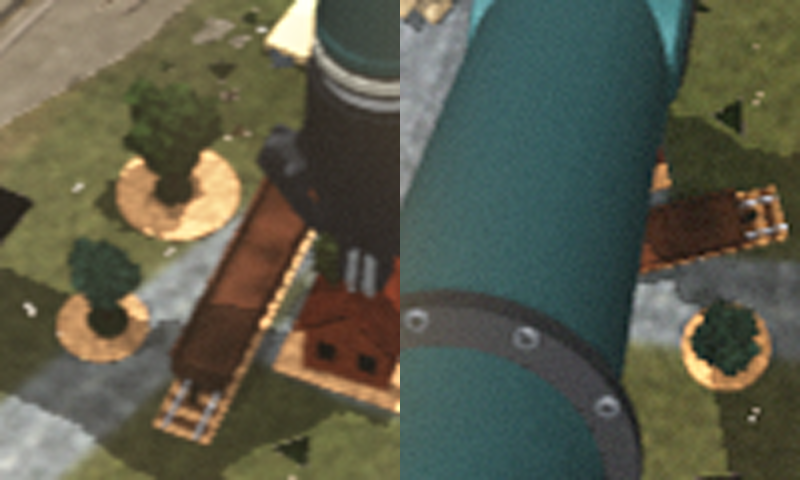

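Call:
{"fn": "move_arm", "kwargs": {"rows": "1 0 0 -0.06 0 0 0; 1 0 0 -0.1 0 0 0; 0.22 0 0 -0.1 0 0 0; 0.22 0 0 -0.1 0 0 0; 0.22 0 0 -0.1 0 0 0; 0.22 0 0 -0.1 0 0 0"}}

```text
t: 4.38
ee_pos: [672.7, 22.1, 139.1]
eef_rot: [[-0.212, 0.977, -0.003], [0.977, 0.212, -0.0], [0.0, -0.003, -1.0]]
contact_force: [0.0, 0.6, -0.1]
width: 0.782
gripper_force: 0.0
```

```bash
python3 go.py 673.6 22.6 28 12.2; python3 - <<'E'
from h import *
print(r.nose_length)
f=grab('side');f0=f
a=cv2.resize(f['img'][150:250,220:320][...,::-1],(400,400),interpolation=cv2.INTER_CUBIC)
g=grab('top');b=cv2.resize(g['img'][130:230,200:300][...,::-1],(400,400),interpolation=cv2.INTER_CUBIC)
cv2.imwrite('pics/s3.png',np.hstack([a,b]))
E
```

```text
t 4.38 pos [672.7  22.1 139.1] yaw_y 12.2 tilt 0.15 w 0.782 gf 0.0 F [ 0.   0.6 -0.1] q [-0.3  0.6  0.3  1.8 -0.2  0.7  0.3]
[673.6, 22.6, 28.0, 12.2] -> 0.0003 0.0013 0.1111 -0.2 -0.0 0.0 | rows >= 1.8
25.0
```

View pics/s3.png

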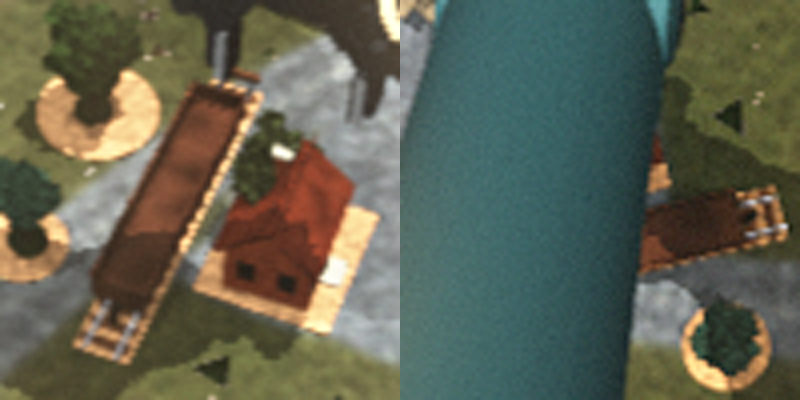

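Call:
{"fn": "move_arm", "kwargs": {"rows": "0.22 0 0.001 0.04 0 0 0; 0.22 0 0.001 0.075 0 0 0; 0.22 0 0.001 0.1 0 0 0; 0.22 0 0.001 0.111 0 0 0; 0.22 0 0.001 0.111 0 0 0; 0.4 0 0.001 0.111 0 0 0; 0.4 0 0.001 0.111 0 0 0; 0.4 0 0.001 0.111 0 0 0"}}

```text
t: 5.48
ee_pos: [675.4, 22.2, 30.8]
eef_rot: [[-0.212, 0.977, 0.002], [0.977, 0.212, 0.0], [-0.0, 0.002, -1.0]]
contact_force: [0.4, -0.4, 2.7]
width: 0.601
gripper_force: 13.0
```

Call:
{"fn": "move_arm", "kwargs": {"rows": "0.6 0 0 0 0 0 0; 0.6 0 0 0 0 0 0; 0.6 0 0 0 0 0 0; 0.6 0 0 -0.01 0 0 0; 0.6 0 0 -0.03 0 0 0; 0.6 0 0 -0.08 0 0 0; 0.6 0 0 -0.13 0 0 0; 0.6 0 0 -0.17 0 0 0; 0.6 0 0 -0.17 0 0 0"}}

```text
t: 6.6
ee_pos: [677.4, 21.9, 205.1]
eef_rot: [[-0.212, 0.977, 0.009], [0.977, 0.212, 0.001], [-0.001, 0.009, -1.0]]
contact_force: [1.0, -0.3, -0.0]
width: 0.572
gripper_force: 61.9
```

```bash
python3 go.py 629 288 200 12.2 629 288 45 12.2
```

```text
t 6.60 pos [677.4  21.9 205.1] yaw_y 12.2 tilt 0.54 w 0.572 gf 61.9 F [ 1.  -0.3 -0. ] q [-0.3  0.6  0.3  1.8 -0.2  0.8  0.3]
[629.0, 288.0, 200.0, 12.2] -> 0.2703 0.0089 0.0049 0.5 0.1 0.0 | rows >= 4.3
[629.0, 288.0, 45.0, 12.2] -> 0.2705 0.0074 0.1598 0.5 0.1 0.0 | rows >= 5.0
```

Call:
{"fn": "move_arm", "kwargs": {"rows": "0.6 0.06 0.002 0 0 0 0; 0.6 0.115 0.004 0 0 0 0; 0.6 0.17 0.007 0 0 0 0; 0.6 0.22 0.008 0 0 0 0; 0.6 0.25 0.009 0 0 0 0; 0.6 0.264 0.009 0 0 0 0; 0.6 0.264 0.009 0 0 0 0; 0.6 0.264 0.009 0 0 0 0"}}

```text
t: 7.6
ee_pos: [628.0, 279.4, 199.6]
eef_rot: [[-0.209, 0.978, 0.0], [0.978, 0.209, -0.002], [-0.002, -0.0, -1.0]]
contact_force: [0.5, -0.3, 0.8]
width: 0.574
gripper_force: 61.9
```

```bash
python3 go.py 628 281 60 12.2 628 281 40 12.2; python3 - <<'E'
from h import *
f=grab('side')
cv2.imwrite('pics/s4.png',cv2.resize(f['img'][60:240,190:390][...,::-1],(660,594),interpolation=cv2.INTER_CUBIC))
E
```

```text
t 7.60 pos [628.  279.4 199.6] yaw_y 12.1 tilt 0.10 w 0.574 gf 61.9 F [ 0.5 -0.3  0.8] q [-0.7  0.6  0.3  1.7 -0.2  0.9 -0.1]
[628.0, 281.0, 60.0, 12.2] -> 0.0019 0.0004 0.1396 -0.0 0.1 -0.1 | rows >= 2.2
[628.0, 281.0, 40.0, 12.2] -> 0.0019 0.0004 0.1596 -0.0 0.1 -0.1 | rows >= 2.6
```

View pics/s4.png

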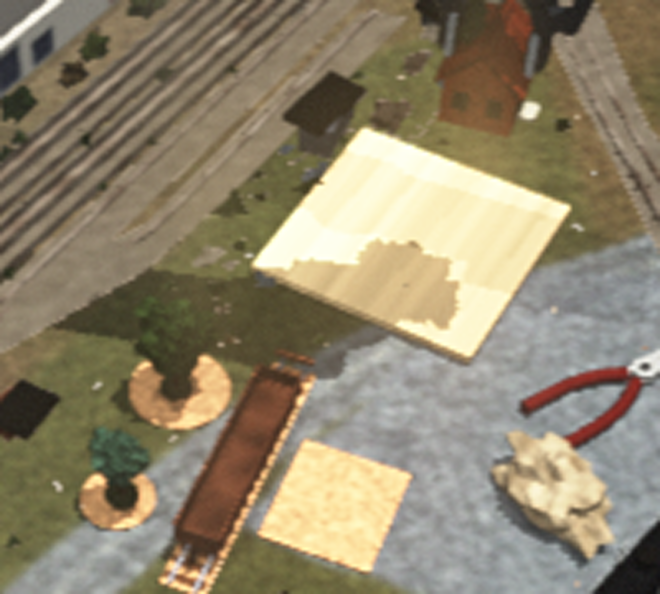

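Call:
{"fn": "move_arm", "kwargs": {"rows": "0.6 0.001 0 0.06 0 0 0; 0.6 0.001 0 0.11 0 0 0; 0.6 0.001 0 0.14 0 0 0; 0.6 0.001 0 0.152 0 0 0; 0.6 0.001 0 0.156 0 0 0; 0.6 0.001 0 0.156 0 0 0"}}

```text
t: 8.4
ee_pos: [628.3, 283.1, 44.8]
eef_rot: [[-0.211, 0.977, 0.002], [0.977, 0.211, 0.001], [0.0, 0.002, -1.0]]
contact_force: [0.4, -0.0, -0.1]
width: 0.574
gripper_force: 61.9
```

Step down until contact.

Call:
{"fn": "move_arm", "kwargs": {"rows": "0.6 0 0 0.002 0 0 0; 0.6 0 0 0.003 0 0 0; 0.6 0 0 0.004 0 0 0; 0.6 0 0 0.004 0 0 0"}}

```text
t: 8.9
ee_pos: [627.4, 283.5, 40.4]
eef_rot: [[-0.212, 0.977, 0.0], [0.977, 0.212, 0.001], [0.0, 0.001, -1.0]]
contact_force: [-2.5, -0.4, 4.5]
width: 0.578
gripper_force: 62.6
```

Call:
{"fn": "move_arm", "kwargs": {"rows": "0.42 0 0 -0.0005 0 0 0; 0.3 0 0 -0.001 0 0 0; 0.15 0 0 -0.001 0 0 0; 0.15 0 0 -0.001 0 0 0; 0.15 0 0 -0.03 0 0 0; 0.15 0 0 -0.08 0 0 0; 0.1 0 0 -0.14 0 0 0; 0.1 0 0 -0.16 0 0 0; 0.1 0 0 -0.16 0 0 0"}}

```text
t: 10.02
ee_pos: [628.0, 283.5, 201.2]
eef_rot: [[-0.212, 0.977, 0.003], [0.977, 0.212, 0.002], [0.001, 0.003, -1.0]]
contact_force: [-0.6, 0.1, -0.8]
width: 0.901
gripper_force: 0.0
```

```bash
python3 go.py 520.5 53 190 102.2 520.5 53 190 -77.8
```

```text
t 10.03 pos [628.  283.5 201.2] yaw_y 12.2 tilt 0.18 w 0.901 gf 0.0 F [-0.6  0.1 -0.8] q [-0.7  0.6  0.3  1.7 -0.2  0.9 -0.1]
[520.5, 53.0, 190.0, 102.2] -> -0.2025 -0.1539 0.0105 0.2 0.1 -90.0 | rows >= 8.4
[520.5, 53.0, 190.0, -77.8] -> -0.2025 -0.1539 0.0105 0.1 -0.2 90.0 | rows >= 8.4
```

Call:
{"fn": "move_arm", "kwargs": {"rows": "0.1 -0.025 -0.018 0.002 0 0 -10; 0.1 -0.05 -0.036 0.004 0 0 -20; 0.1 -0.075 -0.055 0.006 0 0 -30; 0.1 -0.1 -0.075 0.008 0 0 -40; 0.1 -0.125 -0.095 0.01 0 0 -50; 0.1 -0.15 -0.115 0.01 0 0 -60; 0.1 -0.175 -0.135 0.01 0 0 -70; 0.1 -0.2025 -0.154 0.01 0 0 -80; 0.1 -0.2025 -0.154 0.01 0 0 -90; 0.1 -0.2025 -0.154 0.01 0 0 -90"}}

```text
t: 11.28
ee_pos: [517.8, 52.2, 187.8]
eef_rot: [[-0.978, -0.209, -0.004], [-0.209, 0.978, 0.0], [0.004, 0.001, -1.0]]
contact_force: [-0.1, -0.8, 0.1]
width: 0.896
gripper_force: 0.0
```

```bash
python3 go.py 520.5 53 130 102.2 520.5 53 58 102.2
```

```text
t 11.28 pos [517.8  52.2 187.8] yaw_y 102.1 tilt 0.24 w 0.896 gf 0.0 F [-0.1 -0.8  0.1] q [-0.1  0.4 -0.1  2.1  0.1  0.7  1.5]
[520.5, 53.0, 130.0, 102.2] -> -0.0030 0.0002 0.0577 0.1 -0.2 -0.1 | rows >= 0.9
[520.5, 53.0, 58.0, 102.2] -> -0.0033 0.0001 0.1297 0.1 -0.2 -0.1 | rows >= 2.1
```

Call:
{"fn": "move_arm", "kwargs": {"rows": "0 -0.003 0 0.04 0 0 0; 0 -0.003 0 0.08 0 0 0; 0 -0.003 0 0.11 0 0 0; 0 -0.003 0 0.13 0 0 0; 0 -0.003 0 0.13 0 0 0; 0.3 -0.003 0 0.13 0 0 0; 0.3 -0.003 0 0.13 0 0 0; 0.3 -0.003 0 0.13 0 0 0"}}

```text
t: 12.28
ee_pos: [523.0, 53.4, 60.4]
eef_rot: [[-0.977, -0.212, 0.002], [-0.212, 0.977, 0.0], [-0.002, -0.0, -1.0]]
contact_force: [0.4, -1.2, 0.5]
width: 0.7
gripper_force: 0.0
```

Call:
{"fn": "move_arm", "kwargs": {"rows": "0.4 0 0 0 0 0 0; 0.5 0 0 0 0 0 0; 0.6 0 0 0 0 0 0; 0.7 0 0 0 0 0 0; 0.7 0 0 0 0 0 0"}}

```text
t: 12.9
ee_pos: [523.4, 53.2, 60.6]
eef_rot: [[-0.977, -0.212, 0.002], [-0.212, 0.977, -0.0], [-0.002, -0.0, -1.0]]
contact_force: [-1.2, -1.5, 7.5]
width: 0.468
gripper_force: 56.9
```

Call:
{"fn": "move_arm", "kwargs": {"rows": "0.7 0 0 -0.005 0 0 0; 0.7 0 0 -0.015 0 0 0; 0.7 0 0 -0.03 0 0 0; 0.7 0 0 -0.03 0 0 0"}}

```text
t: 13.4
ee_pos: [523.5, 53.5, 91.1]
eef_rot: [[-0.977, -0.212, 0.003], [-0.212, 0.977, 0.001], [-0.003, -0.0, -1.0]]
contact_force: [0.4, -0.1, -0.4]
width: 0.469
gripper_force: 57.1
```

```bash
python3 go.py; python3 - <<'E'
from h import *
f=grab('side')
cv2.imwrite('pics/s5.png',cv2.resize(f['img'][60:240,190:390][...,::-1],(660,594),interpolation=cv2.INTER_CUBIC))
E
```

```text
t 13.40 pos [523.5  53.5  91.1] yaw_y 102.2 tilt 0.17 w 0.469 gf 57.1 F [ 0.4 -0.1 -0.4] q [-0.1  0.6 -0.1  2.1  0.1  0.4  1.5]
```

View pics/s5.png

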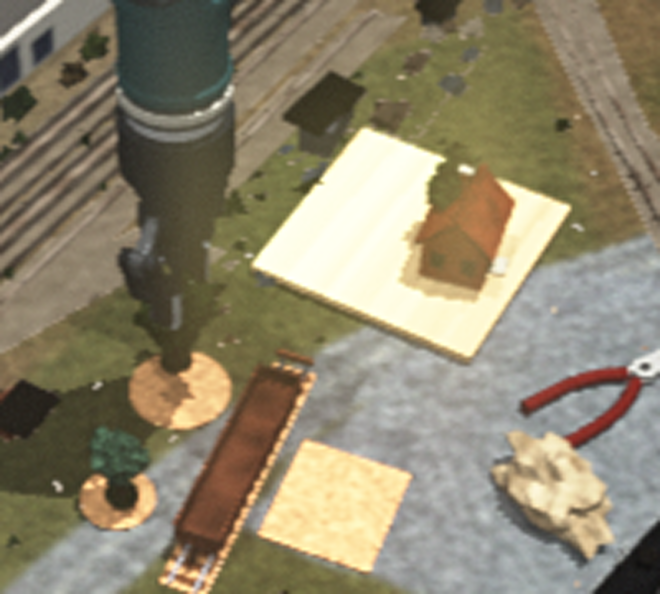

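```bash
python3 go.py 523.5 53.5 170 102.2 531 331 170 102.2 531 331 74 102.2
```

```text
t 13.45 pos [523.1  53.4  90.5] yaw_y 102.2 tilt 0.11 w 0.467 gf 57.1 F [0.  0.5 0.1] q [-0.1  0.6 -0.1  2.1  0.1  0.4  1.5]
[523.5, 53.5, 170.0, 102.2] -> -0.0006 0.0000 -0.0795 -0.0 0.1 0.0 | rows >= 1.3
[531.0, 331.0, 170.0, 102.2] -> -0.0667 0.2696 -0.0794 -0.0 0.1 0.0 | rows >= 4.6
[531.0, 331.0, 74.0, 102.2] -> -0.0665 0.2696 0.0166 -0.0 0.1 0.0 | rows >= 4.5
```

Call:
{"fn": "move_arm", "kwargs": {"rows": "0.7 0 0 -0.04 0 0 0; 0.7 0 0 -0.08 0 0 0; 0.7 -0.012 0.05 -0.08 0 0 0; 0.7 -0.025 0.1 -0.08 0 0 0; 0.7 -0.037 0.15 -0.08 0 0 0; 0.7 -0.05 0.2 -0.08 0 0 0; 0.7 -0.06 0.245 -0.08 0 0 0; 0.7 -0.067 0.27 -0.08 0 0 0; 0.7 -0.067 0.27 -0.08 0 0 0; 0.7 -0.067 0.27 -0.08 0 0 0"}}

```text
t: 14.7
ee_pos: [531.0, 328.6, 169.2]
eef_rot: [[-0.978, -0.21, -0.001], [-0.21, 0.978, -0.003], [0.001, -0.002, -1.0]]
contact_force: [0.7, 0.3, -0.2]
width: 0.465
gripper_force: 57.4
```

```bash
python3 go.py 531 331 73 102.2
```

```text
t 14.70 pos [531.  328.6 169.2] yaw_y 102.1 tilt 0.16 w 0.465 gf 57.4 F [ 0.7  0.3 -0.2] q [-0.6  0.5 -0.1  1.9  0.1  0.7  1.1]
[531.0, 331.0, 73.0, 102.2] -> -0.0007 0.0026 0.0962 -0.1 -0.1 -0.1 | rows >= 1.5
```

Call:
{"fn": "move_arm", "kwargs": {"rows": "0.7 0 0.001 0.04 0 0 0; 0.7 0 0.001 0.07 0 0 0; 0.7 0 0.001 0.087 0 0 0; 0.7 0 0.001 0.094 0 0 0; 0.7 0 0.001 0.096 0 0 0; 0.7 0 0.001 0.096 0 0 0"}}

```text
t: 15.45
ee_pos: [531.2, 332.6, 74.5]
eef_rot: [[-0.977, -0.212, 0.001], [-0.212, 0.977, 0.001], [-0.002, 0.001, -1.0]]
contact_force: [0.6, 0.5, -0.0]
width: 0.463
gripper_force: 57.3
```

Call:
{"fn": "move_arm", "kwargs": {"rows": "0.7 0 0 0.002 0 0 0; 0.7 0 0 0.003 0 0 0; 0.7 0 0 0.004 0 0 0; 0.7 0 0 0.004 0 0 0"}}

```text
t: 15.95
ee_pos: [530.6, 332.5, 69.8]
eef_rot: [[-0.977, -0.212, 0.0], [-0.212, 0.977, 0.0], [-0.0, 0.0, -1.0]]
contact_force: [0.6, 1.1, 0.8]
width: 0.468
gripper_force: 57.7
```

Call:
{"fn": "move_arm", "kwargs": {"rows": "0.7 0 0 0.001 0 0 0; 0.7 0 0 0.002 0 0 0; 0.7 0 0 0.002 0 0 0"}}

```text
t: 16.32
ee_pos: [531.8, 332.7, 69.7]
eef_rot: [[-0.977, -0.212, 0.002], [-0.212, 0.977, 0.001], [-0.002, 0.0, -1.0]]
contact_force: [-1.0, -1.2, 12.2]
width: 0.469
gripper_force: 60.0
```

Call:
{"fn": "move_arm", "kwargs": {"rows": "0.5 0 0 -0.001 0 0 0; 0.35 0 0 -0.002 0 0 0; 0.15 0 0 -0.002 0 0 0; 0.05 0 0 -0.002 0 0 0; 0.05 0 0 -0.03 0 0 0; 0.05 0 0 -0.07 0 0 0; 0.05 0 0 -0.1 0 0 0; 0.05 0 0 -0.1 0 0 0"}}

```text
t: 17.32
ee_pos: [532.1, 333.4, 170.1]
eef_rot: [[-0.977, -0.212, 0.004], [-0.212, 0.977, 0.003], [-0.005, 0.002, -1.0]]
contact_force: [-0.1, 0.4, 0.1]
width: 0.951
gripper_force: 0.0
```

```bash
python3 go.py 547 -54 150 102.2 547 -54 47 102.2;
```

```text
t 17.32 pos [532.1 333.4 170.1] yaw_y 102.2 tilt 0.31 w 0.951 gf 0.0 F [-0.1  0.4  0.1] q [-0.6  0.5 -0.1  1.9  0.1  0.7  1.1]
[547.0, -54.0, 150.0, 102.2] -> 0.0676 -0.3818 0.0190 0.1 0.3 0.0 | rows >= 6.2
[547.0, -54.0, 47.0, 102.2] -> 0.0681 -0.3820 0.1220 0.1 0.3 0.0 | rows >= 6.5
```

Call:
{"fn": "move_arm", "kwargs": {"rows": "0.05 0.011 -0.06 0.003 0 0 0; 0.1 0.022 -0.12 0.006 0 0 0; 0.15 0.033 -0.18 0.01 0 0 0; 0.2 0.043 -0.24 0.013 0 0 0; 0.2 0.053 -0.3 0.016 0 0 0; 0.2 0.062 -0.35 0.019 0 0 0; 0.2 0.0685 -0.382 0.019 0 0 0; 0.2 0.0685 -0.382 0.019 0 0 0; 0.2 0.0685 -0.382 0.019 0 0 0; 0.2 0.0685 -0.382 0.019 0 0 0"}}

```text
t: 18.58
ee_pos: [544.4, -53.4, 148.3]
eef_rot: [[-0.977, -0.215, -0.001], [-0.215, 0.977, 0.001], [0.0, 0.001, -1.0]]
contact_force: [0.4, 0.4, -0.4]
width: 0.802
gripper_force: 0.0
```

```bash
python3 go.py 546 -54 47 102.2;
```

```text
t 18.57 pos [544.4 -53.4 148.3] yaw_y 102.4 tilt 0.06 w 0.802 gf 0.0 F [ 0.4  0.4 -0.4] q [ 0.1  0.5 -0.1  2.1  0.1  0.6  1.7]
[546.0, -54.0, 47.0, 102.2] -> -0.0014 -0.0011 0.1013 0.1 -0.0 0.2 | rows >= 1.6
```

Call:
{"fn": "move_arm", "kwargs": {"rows": "0.2 -0.001 -0.001 0.04 0 0 0; 0.2 -0.001 -0.001 0.075 0 0 0; 0.2 -0.001 -0.001 0.095 0 0 0; 0.2 -0.001 -0.001 0.101 0 0 0; 0.3 -0.001 -0.001 0.101 0 0 0; 0.4 -0.001 -0.001 0.101 0 0 0; 0.5 -0.001 -0.001 0.101 0 0 0; 0.6 -0.001 -0.001 0.101 0 0 0; 0.75 -0.001 -0.001 0.101 0 0 0; 0.75 -0.001 -0.001 0.101 0 0 0"}}

```text
t: 19.82
ee_pos: [547.5, -54.7, 49.3]
eef_rot: [[-0.977, -0.213, 0.004], [-0.213, 0.977, 0.002], [-0.004, 0.001, -1.0]]
contact_force: [-1.2, 2.8, 8.7]
width: 0.294
gripper_force: 54.0
```

```bash
python3 go.py
```

```text
t 19.82 pos [547.5 -54.7  49.3] yaw_y 102.3 tilt 0.24 w 0.294 gf 54.0 F [-1.2  2.8  8.7] q [ 0.1  0.6 -0.1  2.1  0.1  0.4  1.7]
```

Call:
{"fn": "move_arm", "kwargs": {"rows": "0.75 0 0 -0.01 0 0 0; 0.75 0 0 -0.04 0 0 0; 0.75 0 0 -0.08 0 0 0; 0.75 0 0 -0.12 0 0 0; 0.75 0 0 -0.12 0 0 0; 0.75 0 0 -0.12 0 0 0"}}

```text
t: 20.58
ee_pos: [545.1, -56.7, 167.6]
eef_rot: [[-0.977, -0.211, -0.001], [-0.211, 0.977, -0.0], [0.001, -0.0, -1.0]]
contact_force: [-0.6, 0.1, -0.5]
width: 0.289
gripper_force: 52.4
```

```bash
python3 go.py 539 230 168 102.2 539 230 63 102.2; python3 - <<'E'
from h import *
f=grab('side')
cv2.imwrite('pics/s6.png',cv2.resize(f['img'][60:240,190:390][...,::-1],(660,594),interpolation=cv2.INTER_CUBIC))
E
```

```text
t 20.57 pos [545.1 -56.7 167.6] yaw_y 102.2 tilt 0.04 w 0.289 gf 52.4 F [-0.6  0.1 -0.5] q [ 0.1  0.5 -0.1  2.   0.1  0.6  1.7]
[539.0, 230.0, 168.0, 102.2] -> -0.0547 0.2815 -0.0005 -0.0 -0.0 0.0 | rows >= 4.6
[539.0, 230.0, 63.0, 102.2] -> -0.0548 0.2815 0.1045 -0.0 -0.0 0.0 | rows >= 4.9
```

View pics/s6.png

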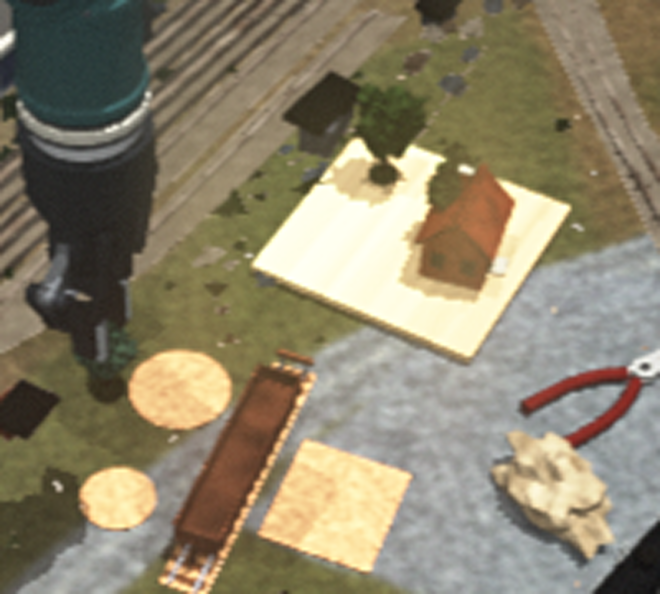

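Call:
{"fn": "move_arm", "kwargs": {"rows": "0.75 -0.01 0.05 0 0 0 0; 0.75 -0.02 0.1 0 0 0 0; 0.75 -0.03 0.155 0 0 0 0; 0.75 -0.04 0.205 0 0 0 0; 0.75 -0.048 0.25 0 0 0 0; 0.75 -0.055 0.281 0 0 0 0; 0.75 -0.055 0.281 0 0 0 0; 0.75 -0.055 0.281 0 0 0 0"}}

```text
t: 21.62
ee_pos: [539.2, 228.3, 166.3]
eef_rot: [[-0.977, -0.211, -0.002], [-0.211, 0.977, -0.002], [0.003, -0.002, -1.0]]
contact_force: [0.5, -0.0, -0.2]
width: 0.289
gripper_force: 52.5
```

```bash
python3 go.py 539 230 62 102.2
```

```text
t 21.62 pos [539.2 228.3 166.3] yaw_y 102.2 tilt 0.20 w 0.289 gf 52.5 F [ 0.5 -0.  -0.2] q [-0.4  0.5 -0.1  2.   0.1  0.7  1.2]
[539.0, 230.0, 62.0, 102.2] -> -0.0005 0.0019 0.1043 -0.1 -0.2 -0.0 | rows >= 1.7
```

Call:
{"fn": "move_arm", "kwargs": {"rows": "0.75 0 0 0.04 0 0 0; 0.75 0 0 0.075 0 0 0; 0.75 0 0 0.095 0 0 0; 0.75 0 0 0.103 0 0 0; 0.75 0 0 0.105 0 0 0; 0.75 0 0 0.106 0 0 0; 0.75 0 0 0.107 0 0 0; 0.75 0 0 0.107 0 0 0"}}

```text
t: 22.62
ee_pos: [540.2, 230.2, 61.2]
eef_rot: [[-0.977, -0.212, 0.001], [-0.212, 0.977, 0.0], [-0.001, 0.0, -1.0]]
contact_force: [0.3, 0.2, -0.1]
width: 0.292
gripper_force: 52.5
```

Call:
{"fn": "move_arm", "kwargs": {"rows": "0.75 0 0 0.001 0 0 0; 0.75 0 0 0.002 0 0 0; 0.75 0 0 0.003 0 0 0; 0.75 0 0 0.003 0 0 0"}}

```text
t: 23.12
ee_pos: [540.7, 230.4, 58.5]
eef_rot: [[-0.977, -0.212, 0.002], [-0.212, 0.977, 0.001], [-0.002, 0.0, -1.0]]
contact_force: [-0.5, 0.3, 5.2]
width: 0.291
gripper_force: 54.3
```

Contact; release and rise.

Call:
{"fn": "move_arm", "kwargs": {"rows": "0.65 0 0 -0.001 0 0 0; 0.5 0 0 -0.001 0 0 0; 0.35 0 0 -0.001 0 0 0; 0.25 0 0 -0.001 0 0 0; 0.25 0 0 -0.02 0 0 0; 0.25 0 0 -0.06 0 0 0; 0.25 0 0 -0.11 0 0 0; 0.25 0 0 -0.14 0 0 0; 0.25 0 0 -0.14 0 0 0"}}

```text
t: 24.25
ee_pos: [542.0, 231.0, 201.8]
eef_rot: [[-0.977, -0.212, 0.007], [-0.212, 0.977, 0.003], [-0.007, 0.002, -1.0]]
contact_force: [-0.3, 0.3, -0.3]
width: 0.748
gripper_force: 0.0
```

```bash
python3 - <<'E'
from h import *
f=grab('side');g=grab('top')
a=cv2.resize(f['img'][60:240,190:340][...,::-1],(400,480),interpolation=cv2.INTER_CUBIC)
b=cv2.resize(g['img'][140:240,190:310][...,::-1],(576,480),interpolation=cv2.INTER_CUBIC)[:,176-176:400]
cv2.imwrite('pics/s7.png',np.hstack([a,b]))
E
python3 go.py 602.8 10.5 150 12.2
```

```text
t 24.35 pos [539.7 229.8 198.3] yaw_y 102.2 tilt 0.04 w 0.744 gf 0.0 F [-0.8  0.2 -0.2] q [-0.4  0.5 -0.1  1.9  0.1  0.8  1.2]
[602.8, 10.5, 150.0, 12.2] -> -0.0151 -0.2277 0.0483 0.0 0.0 90.0 | rows >= 8.4
```

View pics/s7.png

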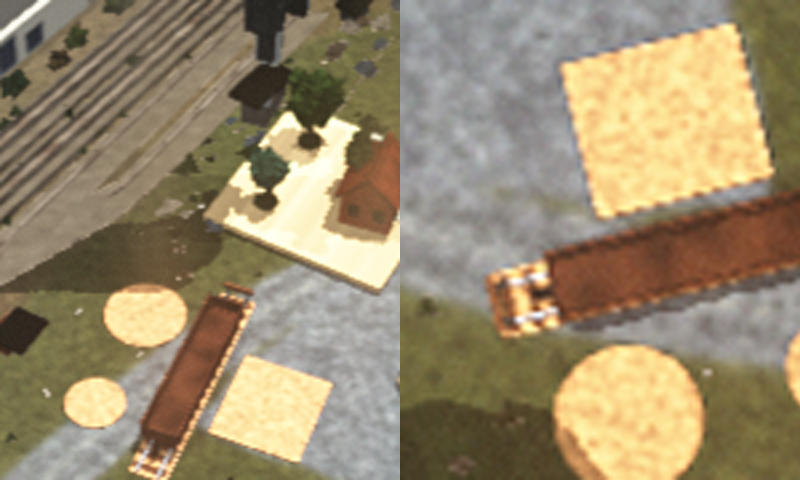

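```bash
python3 - <<'E'
from h import *
f=np.load('top.npz');hsv=cv2.cvtColor(f['img'],cv2.COLOR_RGB2HSV)
m=((hsv[...,2]>140)&(hsv[...,1]>70)&(hsv[...,0]<30)).astype(np.uint8)
for c in cv2.findContours(m,0,cv2.CHAIN_APPROX_NONE)[0]:
    if cv2.contourArea(c)<200: continue
    z=12 if cv2.contourArea(c)>4000 else 3
    P=np.array([pix(f,u,v,z)[:2] for u,v in c[:,0]],np.float32)
    print(cv2.contourArea(c),cv2.minAreaRect(P),'circ',cv2.minEnclosingCircle(P))
# wagon by depth / brown
W=cloud(f);s,o=5.2,(198,138)
m2=((hsv[...,2]<150)&(hsv[...,1]>90)&(hsv[...,0]<15)).astype(np.uint8)
w=m2.copy();w[:160]=0;w[215:]=0;w[:,:205]=0;w[:,300:]=0
c=max(cv2.findContours(w,0,cv2.CHAIN_APPROX_NONE)[0],key=cv2.contourArea)
P=np.array([pix(f,u,v,36)[:2] for u,v in c[:,0]],np.float32);print('wagon',cv2.contourArea(c),cv2.minAreaRect(P))
S=W[160:215,205:300].reshape(-1,3);S=S[(S[:,2]>12)&(S[:,2]<45)];R=cv2.minAreaRect(S[:,:2].astype(np.float32));print(R,len(S))
E
```

```text
753.0 ((519.9507446289062, 52.74371337890625), (75.32557678222656, 74.95970916748047), 88.67849731445312) circ ((521.1116333007812, 53.07843780517578), 39.196529388427734)
375.0 ((544.100341796875, -53.58607482910156), (53.18115234375, 53.43605422973633), 43.60202407836914) circ ((544.521484375, -53.654930114746094), 27.629653930664062)
727.5 ((593.6908569335938, 273.3921813964844), (253.74038696289062, 125.4261703491211), 31.632694244384766) circ ((584.2183227539062, 288.7698974609375), 133.27621459960938)
2433.5 ((592.489501953125, -283.99041748046875), (237.94491577148438, 80.99595642089844), 28.996437072753906) circ ((592.5291748046875, -284.7700500488281), 123.60389709472656)
1210.0 ((673.0223999023438, 31.0355281829834), (83.9166030883789, 93.36117553710938), 12.514476776123047) circ ((672.5989990234375, 31.54257583618164), 60.672767639160156)
323.0 ((776.9244995117188, -182.39517211914062), (42.379478454589844, 75.8574447631836), 18.341602325439453) circ ((771.003662109375, -183.9080352783203), 39.602108001708984)
671.5 ((802.2713623046875, 121.99851989746094), (60.798500061035156, 105.90497589111328), 61.19471740722656) circ ((801.5552978515625, 120.69647216796875), 53.24090576171875)
209.0 ((939.2918701171875, 627.5270385742188), (111.30304718017578, 27.54595184326172), 1.8252861499786377) circ ((939.023193359375, 637.0143432617188), 55.713905334472656)
wagon 961.5 ((602.8225708007812, 13.971908569335938), (38.13554000854492, 173.75991821289062), 12.752603530883789)
((601.516357421875, 22.60301971435547), (37.15497970581055, 198.85198974609375), 12.409597396850586) 1041
```

Call:
{"fn": "move_arm", "kwargs": {"rows": "0.25 -0.002 -0.025 0 0 0 10; 0.25 -0.004 -0.05 0 0 0 20; 0.25 -0.006 -0.075 0 0 0 30; 0.25 -0.008 -0.1 0 0 0 40; 0.25 -0.01 -0.13 0.01 0 0 50; 0.25 -0.012 -0.16 0.02 0 0 60; 0.25 -0.014 -0.19 0.03 0 0 70; 0.25 -0.015 -0.215 0.04 0 0 80; 0.25 -0.016 -0.225 0.048 0 0 90; 0.25 -0.016 -0.225 0.048 0 0 90"}}

```text
t: 25.6
ee_pos: [601.7, 12.4, 147.7]
eef_rot: [[-0.212, 0.977, -0.004], [0.977, 0.212, -0.002], [-0.001, -0.005, -1.0]]
contact_force: [0.5, 0.3, 0.9]
width: 0.751
gripper_force: 0.0
```

```bash
python3 go.py 602.8 13.5 150 12.2 602.8 13.5 30 12.2
```

```text
t 25.60 pos [601.7  12.4 147.7] yaw_y 12.2 tilt 0.26 w 0.751 gf 0.0 F [0.5 0.3 0.9] q [-0.3  0.6  0.3  2.  -0.2  0.7  0.4]
[602.8, 13.5, 150.0, 12.2] -> 0.0008 0.0013 -0.0023 -0.3 0.0 0.0 | rows >= 0.0
[602.8, 13.5, 30.0, 12.2] -> 0.0009 0.0019 0.1177 -0.3 0.0 0.0 | rows >= 1.9
```

Call:
{"fn": "move_arm", "kwargs": {"rows": "0.25 0 0 0.045 0 0 0; 0.25 0 0 0.08 0 0 0; 0.25 0 0 0.105 0 0 0; 0.25 0 0 0.118 0 0 0; 0.25 0 0 0.118 0 0 0; 0.4 0 0 0.118 0 0 0; 0.4 0 0 0.118 0 0 0"}}

```text
t: 26.48
ee_pos: [604.1, 13.6, 32.7]
eef_rot: [[-0.212, 0.977, 0.002], [0.977, 0.212, 0.0], [-0.0, 0.002, -1.0]]
contact_force: [0.6, 0.1, 0.6]
width: 0.601
gripper_force: 0.0
```

Call:
{"fn": "move_arm", "kwargs": {"rows": "0.4 0.001 -0.001 0.004 0 0 0; 0.4 0.001 -0.001 0.004 0 0 0; 0.5 0.001 -0.001 0.004 0 0 0; 0.55 0.001 -0.001 0.004 0 0 0; 0.6 0.001 -0.001 0.004 0 0 0; 0.65 0.001 -0.001 0.004 0 0 0; 0.8 0.001 -0.001 0.004 0 0 0; 0.8 0.001 -0.001 0.004 0 0 0"}}

```text
t: 27.48
ee_pos: [602.0, 14.2, 28.0]
eef_rot: [[-0.212, 0.977, -0.0], [0.977, 0.212, 0.0], [0.0, -0.0, -1.0]]
contact_force: [-1.7, 0.2, 4.2]
width: 0.206
gripper_force: 2.1
```

Call:
{"fn": "move_arm", "kwargs": {"rows": "0.8 0 0 -0.01 0 0 0; 0.8 0 0 -0.03 0 0 0; 0.8 0 0 -0.06 0 0 0; 0.8 0 0 -0.09 0 0 0; 0.8 0 0 -0.11 0 0 0; 0.8 0 0 -0.11 0 0 0"}}

```text
t: 28.22
ee_pos: [603.7, 14.3, 140.4]
eef_rot: [[-0.212, 0.977, 0.005], [0.977, 0.212, 0.0], [-0.001, 0.005, -1.0]]
contact_force: [0.4, 0.6, 0.6]
width: 0.201
gripper_force: 0.0
```

```bash
python3 go.py 592.5 -285 140 -61.8; python3 - <<'E'
from h import *
f=grab('side')
cv2.imwrite('pics/s8.png',cv2.resize(f['img'][120:280,190:340][...,::-1],(563,600),interpolation=cv2.INTER_CUBIC))
E
```

```text
t 28.23 pos [603.7  14.3 140.4] yaw_y 12.2 tilt 0.30 w 0.201 gf 0.0 F [0.4 0.6 0.6] q [-0.3  0.6  0.3  2.  -0.3  0.6  0.4]
[592.5, -285.0, 140.0, -61.8] -> -0.2901 -0.0744 0.0002 0.3 -0.2 74.0 | rows >= 6.9
```

View pics/s8.png

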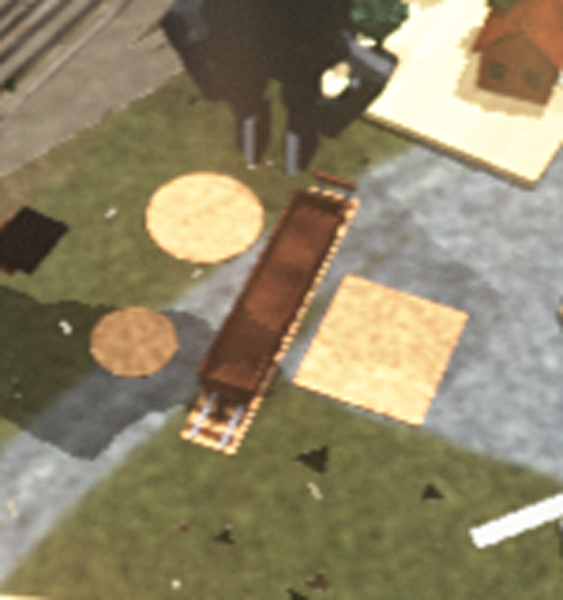

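```bash
python3 - <<'E'
from h import *
f=np.load('side.npz');W=cloud(f)
p=np.array([603.7,14.3,140.4])
S=W.reshape(-1,3);d=np.linalg.norm(S[:,:2]-p[:2],axis=1)
S=S[(d<35)&(S[:,2]>60)&(S[:,2]<190)]
n=np.array([.977,.212]);t=np.array([-.212,.977]);q=S[:,:2]-p[:2]
for lo in range(60,190,5):
    k=(S[:,2]>=lo)&(S[:,2]<lo+5)
    if k.any():print(lo,k.sum(),'n',(q[k]@n).min(),(q[k]@n).max(),'t',(q[k]@t).min(),(q[k]@t).max())
E
```

```text
145 6 n -12.375332452700082 14.576295465114452 t -8.849395923565373 13.808618081584074
150 17 n -20.743535414318586 18.69754600300933 t -11.47723475967065 10.943631762967522
155 25 n -18.325566523152194 20.651587174139863 t -12.228503458294648 11.022133589100937
160 29 n -23.007726258929736 21.735977262147014 t -12.508528779596267 10.223202524523865
165 30 n -22.355594112846266 21.86044937837032 t -12.35244498567206 10.222614016432152
170 31 n -22.41015465046511 21.95544643029481 t -11.510212992506874 10.889497952183413
175 29 n -23.13079016776316 22.22781910524412 t -13.231326057884115 12.31283107546022
180 29 n -14.10522573580914 21.85974171081453 t -11.969219959788994 9.79353722917048
185 22 n -20.958016080862148 21.89222973759208 t -13.272451879404036 8.275992756352032
```

Call:
{"fn": "move_arm", "kwargs": {"rows": "0.4 0 0 0 0 0 0; 0.4 0 0 0 0 0 0; 0.4 0.001 0.001 0.05 0 0 0; 0.4 0.001 0.001 0.09 0 0 0; 0.4 0.001 0.001 0.115 0 0 0; 0.4 0.001 0.001 0.125 0 0 0; 0.4 0.001 0.001 0.132 0 0 0; 0.4 0.001 0.001 0.136 0 0 0; 0.4 0.001 0.001 0.136 0 0 0"}}

```text
t: 29.4
ee_pos: [603.2, 15.5, 2.1]
eef_rot: [[-0.212, 0.977, 0.001], [0.977, 0.212, 0.0], [-0.0, 0.001, -1.0]]
contact_force: [-0.3, -1.6, -0.7]
width: 0.598
gripper_force: 0.0
```

```bash
python3 go.py 602.8 13.5 5 12.2
```

```text
t 29.40 pos [603.2  15.5   2.1] yaw_y 12.2 tilt 0.05 w 0.598 gf 0.0 F [-0.3 -1.6 -0.7] q [-0.2  0.8  0.2  2.  -0.3  0.4  0.4]
[602.8, 13.5, 5.0, 12.2] -> -0.0018 -0.0008 -0.0029 0.1 0.0 0.0 | rows >= 0.1
```

Call:
{"fn": "move_arm", "kwargs": {"rows": "0.45 -0.001 -0.001 -0.001 0 0 0; 0.5 -0.001 -0.001 -0.001 0 0 0; 0.55 -0.001 -0.001 -0.001 0 0 0; 0.6 -0.001 -0.001 -0.001 0 0 0; 0.65 -0.001 -0.001 -0.001 0 0 0; 0.7 -0.001 -0.001 -0.001 0 0 0; 0.75 -0.001 -0.001 -0.001 0 0 0; 0.75 -0.001 -0.001 -0.001 0 0 0"}}

```text
t: 30.4
ee_pos: [602.7, 14.3, 3.1]
eef_rot: [[-0.212, 0.977, 0.001], [0.977, 0.212, 0.0], [-0.0, 0.001, -1.0]]
contact_force: [0.5, 0.0, 5.1]
width: 0.387
gripper_force: 59.2
```

Call:
{"fn": "move_arm", "kwargs": {"rows": "0.75 0 0 -0.01 0 0 0; 0.75 0 0 -0.03 0 0 0; 0.75 0 0 -0.06 0 0 0; 0.75 0 0 -0.09 0 0 0; 0.75 0 0 -0.11 0 0 0; 0.75 0 0 -0.11 0 0 0"}}

```text
t: 31.15
ee_pos: [603.2, 14.2, 115.0]
eef_rot: [[-0.212, 0.977, 0.004], [0.977, 0.212, 0.0], [-0.001, 0.004, -1.0]]
contact_force: [-0.1, -0.2, -1.1]
width: 0.389
gripper_force: 59.8
```

```bash
python3 go.py 592.5 -285 113 -61.8; python3 - <<'E'
from h import *
f=grab('side');W=cloud(f)
# track area: is wagon still at its place?
S=W.reshape(-1,3);q=S[:,:2]-[602.5,14.2];n=q@[.977,.212];t=q@[-.212,.977]
k=(abs(n)<14)&(abs(t)<85)&(S[:,2]<250);print('z over track',np.percentile(S[k][:,2],[1,5,20,50]))
k=(abs(n)<25)&(abs(t)<110)&(S[:,2]>90)&(S[:,2]<135)&(abs(t)>30);print('lifted t range',t[k].min(),t[k].max(),'n',n[k].min(),n[k].max(),k.sum())
for a,b in((-90,-60),(-60,-30),(30,60),(60,90)):
    j=k&(t>a)&(t<b);print(a,S[j][:,2].max() if j.any() else None)
E
```

```text
t 31.15 pos [603.2  14.2 115. ] yaw_y 12.2 tilt 0.24 w 0.389 gf 59.8 F [-0.1 -0.2 -1.1] q [-0.3  0.6  0.3  2.  -0.3  0.6  0.4]
[592.5, -285.0, 113.0, -61.8] -> -0.2902 -0.0739 0.0019 0.2 -0.1 74.0 | rows >= 6.9
z over track [-0.3  0.8  2.7  7.1]
lifted t range -92.31551106689214 73.99131918555877 n -16.37153915345864 18.48581887946648 261
-90 134.9990444784023
-60 134.979151140108
30 134.92905268196182
60 134.65132954214255
```

Call:
{"fn": "move_arm", "kwargs": {"rows": "0.75 -0.036 -0.009 0 0 0 9; 0.75 -0.073 -0.018 0 0 0 18; 0.75 -0.11 -0.028 0 0 0 28; 0.75 -0.15 -0.038 0 0 0 38; 0.75 -0.19 -0.048 0 0 0 48; 0.75 -0.23 -0.058 0 0 0 58; 0.75 -0.265 -0.068 0 0 0 67; 0.75 -0.29 -0.074 0 0 0 74; 0.75 -0.29 -0.074 0 0 0 74; 0.75 -0.29 -0.074 0 0 0 74"}}

```text
t: 32.45
ee_pos: [590.8, -283.0, 111.5]
eef_rot: [[0.88, 0.475, -0.002], [0.475, -0.88, 0.002], [-0.001, -0.003, -1.0]]
contact_force: [0.2, 0.5, -0.3]
width: 0.391
gripper_force: 59.8
```

```bash
python3 go.py 592.5 -285 30 -61.8; python3 - <<'E'
from h import *
f=grab('top');W=cloud(f);S=W.reshape(-1,3)
c=np.array([592.5,-285]);a=np.radians(28.2);q=S[:,:2]-c
x=q@[np.cos(a),np.sin(a)];y=q@[-np.sin(a),np.cos(a)]
k=(abs(x)<115)&(abs(y)<35)&(S[:,2]>95)&(S[:,2]<152);j=k&(abs(x)>45)
if j.any():print('wagon x',x[j].min(),x[j].max(),'y',y[j].min(),y[j].max(),S[j][:,2].min(),S[j][:,2].max(),j.sum())
for lo,hi in((45,60),(60,80),(80,100),(-60,-45),(-80,-60),(-100,-80)):
    m=k&(x>lo)&(x<hi)&(S[:,2]>128)
    if m.any():print(lo,(y[m].min()+y[m].max())/2,m.sum())
cv2.imwrite('pics/s9.png',cv2.resize(f['img'][120:270,310:450][...,::-1],(560,600),interpolation=cv2.INTER_CUBIC))
E
```

```text
t 32.45 pos [ 590.8 -283.   111.5] yaw_y -61.6 tilt 0.17 w 0.391 gf 59.8 F [ 0.2  0.5 -0.3] q [-0.   0.7  0.6  1.9 -0.6  0.7 -0.1]
[592.5, -285.0, 30.0, -61.8] -> 0.0006 0.0028 0.0815 -0.2 0.0 0.2 | rows >= 1.3
wagon x 45.0600329998794 86.80503879888842 y -15.953405013076251 20.535152731140307 120.85992100625617 147.1627294260694 273
45 2.0250831365999735 60
60 2.300324150903311 82
```

Call:
{"fn": "move_arm", "kwargs": {"rows": "0.75 0.001 0.002 0.04 0 0 0; 0.75 0.001 0.002 0.07 0 0 0; 0.75 0.001 0.002 0.09 0 0 0; 0.75 0.001 0.002 0.098 0 0 0; 0.75 0.001 0.002 0.1 0 0 0; 0.75 0.001 0.002 0.102 0 0 0; 0.75 0.001 0.002 0.102 0 0 0"}}

```text
t: 33.38
ee_pos: [593.5, -286.4, 11.4]
eef_rot: [[0.881, 0.473, 0.001], [0.473, -0.881, -0.001], [0.001, 0.001, -1.0]]
contact_force: [-0.2, -0.1, -0.0]
width: 0.392
gripper_force: 59.8
```

Call:
{"fn": "move_arm", "kwargs": {"rows": "0.75 0 0 0.002 0 0 0; 0.75 0 0 0.003 0 0 0; 0.75 0 0 0.004 0 0 0; 0.75 0 0 0.005 0 0 0; 0.75 0 0 0.005 0 0 0"}}

```text
t: 34.0
ee_pos: [593.1, -286.1, 6.2]
eef_rot: [[0.881, 0.473, 0.0], [0.473, -0.881, 0.0], [0.0, -0.0, -1.0]]
contact_force: [-1.1, 1.4, 4.0]
width: 0.387
gripper_force: 60.5
```

Call:
{"fn": "move_arm", "kwargs": {"rows": "0.6 0 0 0 0 0 0; 0.5 0 0 0 0 0 0; 0.4 0 0 0 0 0 0; 0.4 0 0 0 0 0 0; 0.35 0 0 -0.03 0 0 0; 0.3 0 0 -0.07 0 0 0; 0.25 0 0 -0.12 0 0 0; 0.25 0 0 -0.17 0 0 0; 0.25 0 0 -0.2 0 0 0; 0.25 0 0 -0.2 0 0 0"}}

```text
t: 35.25
ee_pos: [594.5, -287.4, 208.5]
eef_rot: [[0.881, 0.473, 0.005], [0.473, -0.881, -0.002], [0.003, 0.005, -1.0]]
contact_force: [0.0, 0.0, -0.0]
width: 0.751
gripper_force: 0.0
```

```bash
python3 go.py 540.5 30 200 20.2 540.5 230.4 200 102.2
```

```text
t 35.25 pos [ 594.5 -287.4  208.5] yaw_y -61.8 tilt 0.33 w 0.751 gf 0.0 F [ 0.  0. -0.] q [-0.1  0.6  0.7  1.8 -0.5  0.9 -0.2]
[540.5, 30.0, 200.0, 20.2] -> 0.1025 -0.3052 0.0074 0.4 0.0 -82.0 | rows >= 7.7
[540.5, 230.4, 200.0, 102.2] -> 0.1973 -0.4818 0.0070 0.3 0.3 -164.0 | rows >= 15.3
```

```bash
python3 go.py 540.5 230.4 180 -77.8; python3 - <<'E'
from h import *
f=grab('top');W=cloud(f);S=W.reshape(-1,3)
cv2.imwrite('pics/s9.png',cv2.resize(f['img'][120:270,310:450][...,::-1],(560,600),interpolation=cv2.INTER_CUBIC))
E
```

```text
t 35.25 pos [ 594.5 -287.4  208.5] yaw_y -61.8 tilt 0.33 w 0.751 gf 0.0 F [ 0.  0. -0.] q [-0.1  0.6  0.7  1.8 -0.5  0.9 -0.2]
[540.5, 230.4, 180.0, -77.8] -> 0.1973 -0.4818 0.0270 0.2 -0.2 16.0 | rows >= 8.3
```

Call:
{"fn": "move_arm", "kwargs": {"rows": "0.25 0.022 -0.053 0 0 0 2; 0.25 0.044 -0.107 0 0 0 4; 0.25 0.066 -0.16 0 0 0 6; 0.25 0.088 -0.214 0 0 0 8; 0.25 0.11 -0.267 0 0 0 10; 0.25 0.132 -0.321 0 0 0 12; 0.25 0.154 -0.375 0 0 0 14; 0.25 0.176 -0.43 0 0 0 15; 0.25 0.197 -0.482 0.01 0 0 16; 0.25 0.197 -0.482 0.02 0 0 16"}}

```text
t: 36.55
ee_pos: [536.1, 238.6, 182.7]
eef_rot: [[0.975, 0.223, -0.004], [0.223, -0.975, 0.001], [-0.004, -0.001, -1.0]]
contact_force: [-0.2, -0.5, 0.2]
width: 0.754
gripper_force: 0.0
```

```bash
python3 - <<'E'
from h import *
f=grab('top');W=cloud(f);S=W.reshape(-1,3)
c=np.array([592.5,-285]);a=np.radians(28.2);q=S[:,:2]-c
x=q@[np.cos(a),np.sin(a)];y=q@[-np.sin(a),np.cos(a)]
k=(abs(x)<90)&(abs(y)<30)&(S[:,2]>15);print('wagon',x[k].min(),x[k].max(),y[k].min(),y[k].max(),np.percentile(S[k][:,2],[5,50,99]))
P=S[(abs(x)<88)&(abs(y)<30)&(S[:,2]>15)];print(cv2.minAreaRect(P[:,:2].astype(np.float32)))
g=f['img'][110:260,310:450][...,::-1]
cv2.imwrite('pics/s9.png',np.hstack([cv2.resize(g,(480,514),interpolation=cv2.INTER_CUBIC)]))
E
python3 go.py 540.5 230.4 120 -77.8
```

```text
wagon -89.98493670811914 86.76869186980274 -21.759868190664974 17.556432415313118 [19.1 23.1 41.2]
((593.0501708984375, -287.2519836425781), (174.60824584960938, 38.20547103881836), 28.891109466552734)
t 36.60 pos [535.8 234.5 182. ] yaw_y -77.4 tilt 0.32 w 0.752 gf 0.0 F [ 0.6 -1.5 -0.2] q [-1.1  0.6  0.8  2.  -0.6  0.8 -1.2]
[540.5, 230.4, 120.0, -77.8] -> 0.0041 0.0049 0.0620 0.1 0.3 0.4 | rows >= 1.0
```

View pics/s9.png

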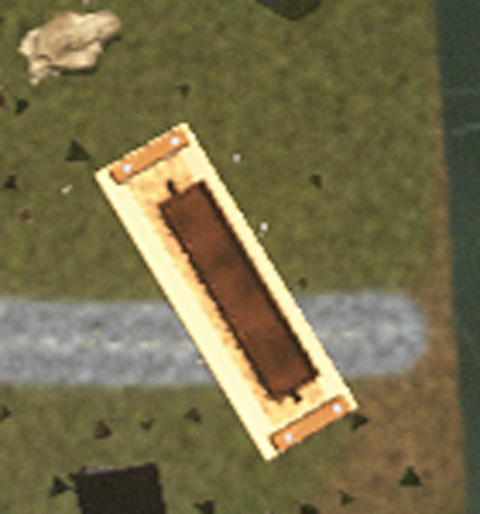

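Call:
{"fn": "move_arm", "kwargs": {"rows": "0.25 0.004 0.005 0.03 0 0 0; 0.25 0.004 0.005 0.05 0 0 0; 0.25 0.004 0.005 0.05 0 0 0; 0.25 0.004 0.005 0.05 0 0 0"}}

```text
t: 37.1
ee_pos: [543.9, 227.0, 136.0]
eef_rot: [[0.978, 0.211, 0.0], [0.211, -0.978, -0.0], [0.0, 0.0, -1.0]]
contact_force: [0.1, 0.2, 0.4]
width: 0.749
gripper_force: 0.0
```

```bash
python3 go.py 540.5 230.4 48 -77.8; python3 - <<'E'
from h import *
f=grab('side');W=cloud(f);S=W.reshape(-1,3)
for n,c in(('small',(537,230)),('tall',(528,330)),('house',(627,288))):
    d=np.linalg.norm(S[:,:2]-c,axis=1);k=(d<40)&(S[:,2]>30)&(S[:,2]<100);print(n,S[k].min(0),S[k].max(0),k.sum())
E
```

```text
t 37.10 pos [543.9 227.  136. ] yaw_y -77.8 tilt 0.02 w 0.749 gf 0.0 F [0.1 0.2 0.4] q [-1.   0.7  0.8  2.  -0.7  0.7 -1.2]
[540.5, 230.4, 48.0, -77.8] -> -0.0026 -0.0040 0.0880 0.0 -0.0 -0.0 | rows >= 1.4
small [517.3 210.4  33. ] [560.7 251.5  82.2] 202
tall [501.9 304.2  30.6] [555.9 353.3  99.7] 357
house [587.3 248.7  30.3] [661.7 324.2  98. ] 733
```

Call:
{"fn": "move_arm", "kwargs": {"rows": "0.25 -0.003 -0.004 0.03 0 0 0; 0.25 -0.003 -0.004 0.06 0 0 0; 0.25 -0.003 -0.004 0.08 0 0 0; 0.25 -0.003 -0.004 0.088 0 0 0; 0.35 -0.003 -0.004 0.088 0 0 0; 0.45 -0.003 -0.004 0.088 0 0 0; 0.55 -0.003 -0.004 0.088 0 0 0; 0.65 -0.003 -0.004 0.088 0 0 0; 0.75 -0.003 -0.004 0.088 0 0 0; 0.75 -0.003 -0.004 0.088 0 0 0"}}

```text
t: 38.4
ee_pos: [540.9, 231.6, 48.9]
eef_rot: [[0.977, 0.212, 0.002], [0.212, -0.977, 0.002], [0.002, -0.001, -1.0]]
contact_force: [-0.1, 0.6, 6.5]
width: 0.41
gripper_force: 58.1
```

```bash
python3 go.py
```

```text
t 38.40 pos [540.9 231.6  48.9] yaw_y -77.8 tilt 0.15 w 0.410 gf 58.1 F [-0.1  0.6  6.5] q [-0.9  0.8  0.6  2.  -0.8  0.6 -1.1]
```

Call:
{"fn": "move_arm", "kwargs": {"rows": "0.75 0 0 -0.01 0 0 0; 0.75 0 0 -0.04 0 0 0; 0.75 0 0 -0.08 0 0 0; 0.75 0 0 -0.11 0 0 0; 0.75 0 0 -0.11 0 0 0; 0.75 0 0 -0.11 0 0 0"}}

```text
t: 39.15
ee_pos: [538.9, 231.0, 157.3]
eef_rot: [[0.977, 0.212, -0.001], [0.212, -0.977, -0.0], [-0.001, -0.0, -1.0]]
contact_force: [-0.4, 0.6, -0.9]
width: 0.413
gripper_force: 58.1
```

```bash
python3 go.py 547.6 -53.5 158 -77.8
```

```text
t 39.15 pos [538.9 231.  157.3] yaw_y -77.7 tilt 0.06 w 0.413 gf 58.1 F [-0.4  0.6 -0.9] q [-1.   0.6  0.8  2.  -0.7  0.8 -1.2]
[547.6, -53.5, 158.0, -77.8] -> -0.0519 0.2799 -0.0007 -0.0 0.1 0.1 | rows >= 4.6
```

Call:
{"fn": "move_arm", "kwargs": {"rows": "0.75 -0.01 0.05 0 0 0 0; 0.75 -0.02 0.1 0 0 0 0; 0.75 -0.029 0.155 0 0 0 0; 0.75 -0.038 0.205 0 0 0 0; 0.75 -0.046 0.25 0 0 0 0; 0.75 -0.052 0.28 0 0 0 0; 0.75 -0.052 0.28 0 0 0 0; 0.75 -0.052 0.28 0 0 0 0; 0.75 -0.052 0.28 0.03 0 0 0; 0.75 -0.052 0.28 0.06 0 0 0"}}

```text
t: 40.4
ee_pos: [548.5, -51.1, 96.5]
eef_rot: [[0.976, 0.216, -0.0], [0.216, -0.976, 0.001], [0.0, -0.001, -1.0]]
contact_force: [0.3, -0.3, -1.1]
width: 0.412
gripper_force: 58.2
```

```bash
python3 go.py 547.6 -53.5 45 -77.8; python3 - <<'E'
from h import *
f=grab('side');W=cloud(f);S=W.reshape(-1,3)
d=np.linalg.norm(S[:,:2]-np.array([546,-54]),axis=1);k=(d<32)&(S[:,2]>20)&(S[:,2]<100);print(S[k].min(0),S[k].max(0),k.sum())
E
```

```text
t 40.40 pos [548.5 -51.1  96.5] yaw_y -77.6 tilt 0.07 w 0.412 gf 58.2 F [ 0.3 -0.3 -1.1] q [-0.4  0.7  0.7  2.1 -0.7  0.6 -0.6]
[547.6, -53.5, 45.0, -77.8] -> -0.0014 0.0022 0.0515 -0.1 -0.0 0.2 | rows >= 0.8
[533.5 -70.9  59.1] [562.1 -38.8  99.4] 86
```

Call:
{"fn": "move_arm", "kwargs": {"rows": "0.75 -0.001 0.001 0.03 0 0 0; 0.75 -0.001 0.001 0.044 0 0 0; 0.75 -0.001 0.001 0.049 0 0 0; 0.75 -0.001 0.001 0.051 0 0 0; 0.75 -0.001 0.001 0.053 0 0 0; 0.75 -0.001 0.001 0.054 0 0 0; 0.75 -0.001 0.001 0.054 0 0 0"}}

```text
t: 41.32
ee_pos: [547.6, -54.9, 43.9]
eef_rot: [[0.977, 0.212, 0.0], [0.212, -0.977, 0.0], [0.0, 0.0, -1.0]]
contact_force: [0.2, 0.4, -0.9]
width: 0.407
gripper_force: 58.2
```

Call:
{"fn": "move_arm", "kwargs": {"rows": "0.75 0.001 0 0.001 0 0 0; 0.75 0.001 0 0.002 0 0 0; 0.75 0.001 0 0.003 0 0 0; 0.75 0.001 0 0.004 0 0 0; 0.75 0.001 0 0.004 0 0 0"}}

```text
t: 41.95
ee_pos: [548.9, -54.6, 40.0]
eef_rot: [[0.977, 0.212, 0.001], [0.212, -0.977, 0.0], [0.001, -0.0, -1.0]]
contact_force: [-0.2, 1.0, 3.0]
width: 0.408
gripper_force: 59.2
```

Call:
{"fn": "move_arm", "kwargs": {"rows": "0.55 0 0 0 0 0 0; 0.4 0 0 0 0 0 0; 0.25 0 0 0 0 0 0; 0.2 0 0 0 0 0 0; 0.15 0 0 -0.03 0 0 0; 0.1 0 0 -0.07 0 0 0; 0.05 0 0 -0.11 0 0 0; 0 0 0 -0.14 0 0 0; 0 0 0 -0.14 0 0 0"}}

```text
t: 43.08
ee_pos: [550.0, -55.1, 181.7]
eef_rot: [[0.977, 0.212, 0.005], [0.212, -0.977, -0.0], [0.005, 0.001, -1.0]]
contact_force: [-0.6, 0.6, -0.5]
width: 0.999
gripper_force: 0.0
```

```bash
python3 go.py 531.3 332.6 180 -77.8
```

```text
t 43.08 pos [550.  -55.1 181.7] yaw_y -77.8 tilt 0.27 w 0.999 gf 0.0 F [-0.6  0.6 -0.5] q [-0.5  0.6  0.8  2.1 -0.6  0.8 -0.7]
[531.3, 332.6, 180.0, -77.8] -> 0.0639 -0.3828 0.0016 0.1 -0.3 0.0 | rows >= 6.2
```

Call:
{"fn": "move_arm", "kwargs": {"rows": "0 0.009 -0.055 0 0 0 0; 0 0.018 -0.11 0 0 0 0; 0 0.028 -0.165 0 0 0 0; 0 0.037 -0.22 0 0 0 0; 0 0.046 -0.275 0 0 0 0; 0 0.055 -0.33 0 0 0 0; 0 0.064 -0.382 0 0 0 0; 0 0.064 -0.382 0 0 0 0; 0 0.064 -0.382 0 0 0 0; 0 0.064 -0.382 0 0 0 0"}}

```text
t: 44.32
ee_pos: [530.1, 329.8, 179.3]
eef_rot: [[0.978, 0.209, -0.001], [0.209, -0.978, -0.001], [-0.001, 0.001, -1.0]]
contact_force: [-0.7, -0.8, 0.0]
width: 1.0
gripper_force: 0.0
```

```bash
python3 go.py 531.3 332.6 60 -77.8; python3 - <<'E'
from h import *
f=grab('top');W=cloud(f);S=W.reshape(-1,3)
k=(np.linalg.norm(S[:,:2]-np.array([546,-54]),axis=1)<32)&(S[:,2]>40);print(S[k].min(0),S[k].max(0),k.sum())
E
```

```text
t 44.33 pos [530.1 329.8 179.3] yaw_y -78.0 tilt 0.08 w 1.000 gf 0.0 F [-0.7 -0.8  0. ] q [-1.2  0.7  0.8  1.9 -0.6  0.9 -1.4]
[531.3, 332.6, 60.0, -77.8] -> 0.0018 -0.0026 0.1193 0.1 0.1 -0.2 | rows >= 1.9
[524.8 -75.2  41.2] [568.9 -35.   70.8] 231
```

Call:
{"fn": "move_arm", "kwargs": {"rows": "0 0.001 -0.001 0.04 0 0 0; 0 0.001 -0.001 0.075 0 0 0; 0 0.001 -0.001 0.1 0 0 0; 0 0.001 -0.001 0.115 0 0 0; 0 0.001 -0.001 0.122 0 0 0; 0 0.001 -0.001 0.122 0 0 0; 0.15 0.001 -0.001 0.122 0 0 0; 0.3 0.001 -0.001 0.122 0 0 0; 0.4 0.001 -0.001 0.122 0 0 0; 0.5 0.001 -0.001 0.122 0 0 0"}}

```text
t: 45.62
ee_pos: [531.5, 333.8, 58.7]
eef_rot: [[0.977, 0.212, 0.001], [0.212, -0.977, 0.001], [0.001, -0.001, -1.0]]
contact_force: [-0.3, 0.1, 5.8]
width: 0.536
gripper_force: 60.9
```

Call:
{"fn": "move_arm", "kwargs": {"rows": "0.6 0 0 0 0 0 0; 0.7 0 0 0 0 0 0; 0.7 0 0 0 0 0 0"}}

```text
t: 46.0
ee_pos: [531.5, 333.7, 58.7]
eef_rot: [[0.977, 0.212, 0.001], [0.212, -0.977, 0.001], [0.001, -0.001, -1.0]]
contact_force: [0.4, -1.0, 4.7]
width: 0.538
gripper_force: 60.8
```

```bash
python3 go.py
```

```text
t 46.00 pos [531.5 333.7  58.7] yaw_y -77.8 tilt 0.09 w 0.538 gf 60.8 F [ 0.4 -1.   4.7] q [-1.1  0.8  0.7  2.  -0.8  0.7 -1.2]
```

Call:
{"fn": "move_arm", "kwargs": {"rows": "0.7 0 0 -0.01 0 0 0; 0.7 0 0 -0.04 0 0 0; 0.7 0 0 -0.08 0 0 0; 0.7 0 0 -0.11 0 0 0; 0.7 0 0 -0.11 0 0 0; 0.7 0 0 -0.11 0 0 0"}}

```text
t: 46.75
ee_pos: [530.0, 333.4, 167.1]
eef_rot: [[0.977, 0.212, -0.001], [0.212, -0.977, -0.0], [-0.001, -0.0, -1.0]]
contact_force: [-0.3, -0.1, -0.8]
width: 0.537
gripper_force: 61.7
```

```bash
python3 go.py 523.6 54.4 168 -77.8
```

```text
t 46.75 pos [530.  333.4 167.1] yaw_y -77.7 tilt 0.07 w 0.537 gf 61.7 F [-0.3 -0.1 -0.8] q [-1.2  0.7  0.8  1.9 -0.7  0.8 -1.4]
[523.6, 54.4, 168.0, -77.8] -> -0.0655 0.2713 -0.0008 -0.0 0.1 0.1 | rows >= 4.5
```

Call:
{"fn": "move_arm", "kwargs": {"rows": "0.7 -0.012 0.05 0 0 0 0; 0.7 -0.024 0.1 0 0 0 0; 0.7 -0.036 0.15 0 0 0 0; 0.7 -0.048 0.2 0 0 0 0; 0.7 -0.059 0.245 0 0 0 0; 0.7 -0.0655 0.272 0 0 0 0; 0.7 -0.0655 0.272 0 0 0 0; 0.7 -0.0655 0.272 0 0 0 0; 0.7 -0.0655 0.272 0.04 0 0 0; 0.7 -0.0655 0.272 0.07 0 0 0"}}

```text
t: 48.0
ee_pos: [524.3, 56.2, 96.0]
eef_rot: [[0.976, 0.216, -0.001], [0.216, -0.976, 0.001], [-0.001, -0.001, -1.0]]
contact_force: [0.2, 0.4, 0.5]
width: 0.536
gripper_force: 61.7
```

```bash
python3 go.py 523.6 54.4 53 -77.8
```

```text
t 48.00 pos [524.3  56.2  96. ] yaw_y -77.5 tilt 0.08 w 0.536 gf 61.7 F [0.2 0.4 0.5] q [-0.7  0.6  0.7  2.2 -0.8  0.6 -0.8]
[523.6, 54.4, 53.0, -77.8] -> -0.0010 0.0017 0.0430 -0.1 0.0 0.3 | rows >= 0.7
```

Call:
{"fn": "move_arm", "kwargs": {"rows": "0.7 -0.001 0.001 0.025 0 0 0; 0.7 -0.001 0.001 0.037 0 0 0; 0.7 -0.001 0.001 0.042 0 0 0; 0.7 -0.001 0.001 0.044 0 0 0; 0.7 -0.001 0.001 0.045 0 0 0; 0.7 -0.001 0.001 0.046 0 0 0; 0.7 -0.001 0.001 0.046 0 0 0"}}

```text
t: 48.88
ee_pos: [523.9, 52.6, 51.9]
eef_rot: [[0.977, 0.212, 0.001], [0.212, -0.977, 0.0], [0.001, -0.0, -1.0]]
contact_force: [1.0, 0.3, 0.1]
width: 0.537
gripper_force: 61.7
```

Call:
{"fn": "move_arm", "kwargs": {"rows": "0.7 0 -0.001 0.001 0 0 0; 0.7 0 -0.001 0.002 0 0 0; 0.7 0 -0.001 0.003 0 0 0; 0.7 0 -0.001 0.003 0 0 0"}}

```text
t: 49.38
ee_pos: [524.0, 53.6, 49.6]
eef_rot: [[0.977, 0.212, 0.001], [0.212, -0.977, 0.001], [0.001, -0.001, -1.0]]
contact_force: [-1.9, 1.2, 9.8]
width: 0.534
gripper_force: 62.6
```

Call:
{"fn": "move_arm", "kwargs": {"rows": "0.45 0 0 -0.001 0 0 0; 0.3 0 0 -0.001 0 0 0; 0.15 0 0 -0.001 0 0 0; 0 0 0 -0.001 0 0 0; 0 0 0 -0.001 0 0 0; 0 0 0 -0.03 0 0 0; 0 0 0 -0.07 0 0 0; 0 0 0 -0.11 0 0 0; 0 0 0 -0.14 0 0 0; 0 0 0 -0.14 0 0 0"}}

```text
t: 50.62
ee_pos: [525.0, 53.5, 190.6]
eef_rot: [[0.977, 0.212, 0.005], [0.212, -0.977, 0.001], [0.005, -0.0, -1.0]]
contact_force: [-0.0, 1.2, 0.3]
width: 1.001
gripper_force: 0.0
```

```bash
python3 go.py 627.7 283.5 200 12.2 ; python3 - <<'E'
from h import *
f=grab('side');W=cloud(f);S=W.reshape(-1,3)
for n,c in(('small',(546,-54)),('tall',(520,53)),('house',(627,288))):
    d=np.linalg.norm(S[:,:2]-c,axis=1);k=(d<45)&(S[:,2]>30)&(S[:,2]<100);print(n,S[k].min(0),S[k].max(0),k.sum())
E
```

```text
t 50.62 pos [525.   53.5 190.6] yaw_y -77.8 tilt 0.27 w 1.001 gf 0.0 F [-0.   1.2  0.3] q [-0.8  0.5  0.8  2.1 -0.6  0.8 -0.9]
[627.7, 283.5, 200.0, 12.2] -> 0.1492 -0.2030 -0.0087 0.2 -0.2 -90.0 | rows >= 8.4
small [526.7 -75.1  32.8] [570.5 -33.2  70.2] 239
tall [492.7  23.7  37.7] [547.9  82.4  91.3] 444
house [585.7 244.8  30.4] [663.9 327.9  99.3] 796
```

Call:
{"fn": "move_arm", "kwargs": {"rows": "0.05 0.018 -0.024 0 0 0 -10; 0.1 0.036 -0.048 0 0 0 -20; 0.1 0.055 -0.073 0 0 0 -30; 0.1 0.074 -0.098 0 0 0 -40; 0.1 0.093 -0.123 -0.004 0 0 -50; 0.1 0.112 -0.148 -0.008 0 0 -60; 0.1 0.131 -0.175 -0.009 0 0 -70; 0.1 0.149 -0.203 -0.009 0 0 -80; 0.1 0.149 -0.203 -0.009 0 0 -90; 0.1 0.149 -0.203 -0.009 0 0 -90"}}

```text
t: 51.92
ee_pos: [625.1, 283.2, 195.7]
eef_rot: [[-0.21, 0.978, -0.003], [0.978, 0.21, -0.001], [0.0, -0.003, -1.0]]
contact_force: [0.2, -0.2, -0.6]
width: 0.899
gripper_force: 0.0
```

```bash
python3 go.py 627.7 283.5 25 12.2
```

```text
t 51.92 pos [625.1 283.2 195.7] yaw_y 12.1 tilt 0.19 w 0.899 gf 0.0 F [ 0.2 -0.2 -0.6] q [-0.7  0.6  0.4  1.7 -0.3  0.9 -0. ]
[627.7, 283.5, 25.0, 12.2] -> -0.0003 0.0032 0.1707 -0.2 -0.0 -0.1 | rows >= 2.7
```

Call:
{"fn": "move_arm", "kwargs": {"rows": "0.1 0 0.001 0.05 0 0 0; 0.1 0 0.001 0.09 0 0 0; 0.1 0 0.001 0.125 0 0 0; 0.1 0 0.001 0.15 0 0 0; 0.1 0 0.001 0.165 0 0 0; 0.1 0 0.001 0.172 0 0 0; 0.1 0 0.001 0.172 0 0 0; 0.2 0 0.001 0.172 0 0 0; 0.3 0 0.001 0.172 0 0 0; 0.35 0 0.001 0.172 0 0 0"}}

```text
t: 53.18
ee_pos: [627.4, 283.9, 26.3]
eef_rot: [[-0.212, 0.977, 0.001], [0.977, 0.212, 0.0], [0.0, 0.001, -1.0]]
contact_force: [0.0, 0.5, -0.3]
width: 0.649
gripper_force: 0.0
```

Call:
{"fn": "move_arm", "kwargs": {"rows": "0.4 0 0 0 0 0 0; 0.45 0 0 0 0 0 0; 0.6 0 0 0 0 0 0; 0.6 0 0 0 0 0 0"}}

```text
t: 53.68
ee_pos: [627.6, 283.9, 26.7]
eef_rot: [[-0.212, 0.977, 0.001], [0.977, 0.212, 0.001], [0.001, 0.001, -1.0]]
contact_force: [-1.0, 0.6, 5.8]
width: 0.59
gripper_force: 62.2
```

```bash
python3 go.py
```

```text
t 53.67 pos [627.6 283.9  26.7] yaw_y 12.2 tilt 0.07 w 0.590 gf 62.2 F [-1.   0.6  5.8] q [-0.7  0.8  0.3  1.8 -0.4  0.6  0.1]
```

Call:
{"fn": "move_arm", "kwargs": {"rows": "0.6 0 0 -0.01 0 0 0; 0.6 0 0 -0.04 0 0 0; 0.6 0 0 -0.08 0 0 0; 0.6 0 0 -0.12 0 0 0; 0.6 0 0 -0.16 0 0 0; 0.6 0 0 -0.16 0 0 0; 0.6 0 0 -0.16 0 0 0"}}

```text
t: 54.55
ee_pos: [626.3, 283.6, 185.3]
eef_rot: [[-0.212, 0.977, -0.001], [0.977, 0.212, -0.0], [0.0, -0.001, -1.0]]
contact_force: [-0.7, 0.2, -0.8]
width: 0.598
gripper_force: 61.9
```

```bash
python3 go.py 675.1 22.7 186 12.2
```

```text
t 54.55 pos [626.3 283.6 185.3] yaw_y 12.2 tilt 0.06 w 0.598 gf 61.9 F [-0.7  0.2 -0.8] q [-0.7  0.6  0.4  1.7 -0.3  0.8 -0. ]
[675.1, 22.7, 186.0, 12.2] -> -0.2653 -0.0076 -0.0007 -0.1 -0.0 0.0 | rows >= 4.2
```

Call:
{"fn": "move_arm", "kwargs": {"rows": "0.6 -0.05 -0.002 0 0 0 0; 0.6 -0.1 -0.003 0 0 0 0; 0.6 -0.15 -0.005 0 0 0 0; 0.6 -0.2 -0.006 0 0 0 0; 0.6 -0.24 -0.007 0 0 0 0; 0.6 -0.265 -0.007 0 0 0 0; 0.6 -0.265 -0.007 0 0 0 0; 0.6 -0.265 -0.007 0 0 0 0; 0.6 -0.265 -0.007 0.05 0 0 0; 0.6 -0.265 -0.007 0.09 0 0 0"}}

```text
t: 55.8
ee_pos: [675.7, 26.8, 94.1]
eef_rot: [[-0.216, 0.976, -0.001], [0.976, 0.216, 0.002], [0.002, -0.0, -1.0]]
contact_force: [0.0, 0.4, -0.8]
width: 0.593
gripper_force: 61.9
```

```bash
python3 go.py 675.1 22.7 22 12.2
```

```text
t 55.80 pos [675.7  26.8  94.1] yaw_y 12.5 tilt 0.12 w 0.593 gf 61.9 F [ 0.   0.4 -0.8] q [-0.3  0.7  0.3  1.8 -0.3  0.7  0.4]
[675.1, 22.7, 22.0, 12.2] -> -0.0040 -0.0015 0.0721 -0.0 -0.1 0.3 | rows >= 1.2
```

Call:
{"fn": "move_arm", "kwargs": {"rows": "0.6 -0.002 -0.001 0.04 0 0 0; 0.6 -0.002 -0.001 0.06 0 0 0; 0.6 -0.002 -0.001 0.068 0 0 0; 0.6 -0.002 -0.001 0.071 0 0 0; 0.6 -0.002 -0.001 0.073 0 0 0; 0.6 -0.002 -0.001 0.073 0 0 0; 0.6 -0.002 -0.001 0.073 0 0 0"}}

```text
t: 56.68
ee_pos: [676.3, 21.0, 23.4]
eef_rot: [[-0.212, 0.977, 0.001], [0.977, 0.212, 0.0], [-0.0, 0.001, -1.0]]
contact_force: [1.1, -0.7, -0.6]
width: 0.592
gripper_force: 61.9
```

```bash
python3 go.py 675.1 22.7 18 12.2
```

```text
t 56.67 pos [676.3  21.   23.4] yaw_y 12.2 tilt 0.07 w 0.592 gf 61.9 F [ 1.1 -0.7 -0.6] q [-0.3  0.8  0.3  1.8 -0.4  0.6  0.5]
[675.1, 22.7, 18.0, 12.2] -> 0.0019 -0.0008 0.0054 0.1 0.0 0.0 | rows >= 0.1
```

Call:
{"fn": "move_arm", "kwargs": {"rows": "0.6 0.001 -0.001 0.002 0 0 0; 0.6 0.002 -0.001 0.003 0 0 0; 0.6 0.002 -0.001 0.004 0 0 0; 0.6 0.002 -0.001 0.005 0 0 0; 0.6 0.002 -0.001 0.005 0 0 0"}}

```text
t: 57.3
ee_pos: [674.4, 22.8, 17.8]
eef_rot: [[-0.212, 0.977, -0.0], [0.977, 0.212, 0.0], [0.0, -0.0, -1.0]]
contact_force: [-1.3, 0.5, 1.7]
width: 0.6
gripper_force: 61.9
```

Call:
{"fn": "move_arm", "kwargs": {"rows": "0.6 0 0 0.001 0 0 0; 0.6 0 0 0.001 0 0 0; 0.6 0 0 0.001 0 0 0"}}

```text
t: 57.68
ee_pos: [674.4, 22.8, 17.7]
eef_rot: [[-0.212, 0.977, -0.0], [0.977, 0.212, 0.001], [0.001, 0.0, -1.0]]
contact_force: [-4.0, 0.3, 7.7]
width: 0.595
gripper_force: 62.7
```

Contact; release, rise, and move clear.

Call:
{"fn": "move_arm", "kwargs": {"rows": "0.42 0 0 0 0 0 0; 0.3 0 0 0 0 0 0; 0.15 0 0 0 0 0 0; 0.1 0 0 0 0 0 0; 0.1 0 0 0 0 0 0; 0.1 0 0 -0.03 0 0 0; 0.1 0 0 -0.08 0 0 0; 0.1 0 0 -0.13 0 0 0; 0.1 0 0 -0.18 0 0 0; 0.1 0 0 -0.2 0 0 0"}}

```text
t: 58.92
ee_pos: [676.1, 22.5, 220.1]
eef_rot: [[-0.212, 0.977, 0.005], [0.977, 0.212, 0.0], [-0.001, 0.005, -1.0]]
contact_force: [0.9, 0.6, -0.7]
width: 0.898
gripper_force: 0.0
```

Call:
{"fn": "move_arm", "kwargs": {"rows": "0.1 0.06 0 0 0 0 0; 0.1 0.12 0 0 0 0 0; 0.1 0.18 0 0 0 0 0; 0.1 0.24 0 0 0 0 0; 0.1 0.3 0 0 0 0 0; 0.1 0.34 0 0 0 0 0; 0.1 0.34 0 0 0 0 0; 0.1 0.34 0 0 0 0 0"}}

```text
t: 59.92
ee_pos: [602.1, 353.7, 215.6]
eef_rot: [[-0.211, 0.977, -0.001], [0.977, 0.211, -0.002], [-0.002, -0.002, -1.0]]
contact_force: [0.8, -0.7, -0.4]
width: 0.897
gripper_force: 0.0
```

```bash
python3 - <<'E'
from h import *
f=grab('side');g=grab('top')
a=cv2.resize(f['img'][140:260,190:315][...,::-1],(400,384),interpolation=cv2.INTER_CUBIC)
b=cv2.resize(g['img'][138:253,198:318][...,::-1],(400,383),interpolation=cv2.INTER_CUBIC)
cv2.imwrite('pics/end.png',np.hstack([a[:383],b]))
for F in(f,g):
  S=cloud(F).reshape(-1,3)
  for n,c in(('small',(546,-54)),('tall',(520,53)),('house',(672,30))):
    d=np.linalg.norm(S[:,:2]-c,axis=1);k=(d<50)&(S[:,2]>30)&(S[:,2]<100);print(n,S[k].min(0),S[k].max(0),k.sum())
E
```

```text
small [524.9 -73.5  32. ] [570.7 -35.5  71.4] 238
tall [493.8  24.4  33.3] [549.3  79.4  93.1] 448
house [633.5 -16.5  30. ] [710.7  70.4  89.6] 974
small [524.8 -75.3  37.4] [568.8 -33.1  70.9] 239
tall [493.   23.6  46.1] [549.3  81.7  91.4] 465
house [631.9 -16.9  34.7] [713.2  67.9  88.5] 873
```

View pics/end.png

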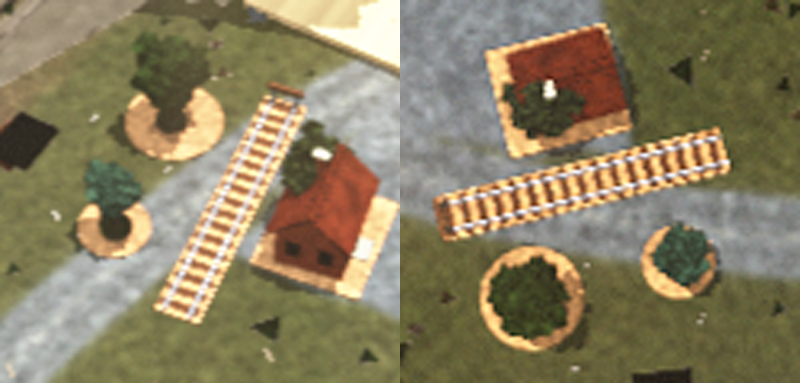

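```bash
python3 -c "
from workcell import r
print(r.hand_in())"
```

```text
the job is handed in; nothing more can be done
None
```

The job is handed in at about 60 s of the 147 s: the wagon stands in the cradle and the house and both trees are upright on their own bases, within a few mm by camera; hand-in returned no verdict.

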